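# Make up two tooling kits from the bench stock

## Robot

A 7-joint arm with a two-finger parallel gripper is mounted at the origin on a cart in front of the work surface, level with it; the furniture and walls round the work are solid. World frame = base frame: x ahead of the robot, y to its left, z up, the work surface at z = 0. Lengths are in mm, angles in rad, forces in N, time in s.
With the tool pointing down it reaches from about 400 to 875 mm from the base axis. Payload 4.4 kg.
Tool frame: the origin (TCP) lies at the very end of the fingers, on their centre line; the grasp point (between the pads) lies 19 mm behind it; z points along the fingers, x is the direction in which the jaws open and shut, and the axes are right-handed (so a half turn about z gives the same grasp; the last joint's range is limited). The gripper opens to 85 mm and grips with 20 to 120 N. Pads are 22 mm wide; open, the fingers measure 114 mm over their backs; the gripper's body (76 mm by 85 mm) begins 54 mm behind the grasp point. The pads swing forward as they close: fully open they stand 13 mm farther back than shut.
Start: joints at [1.181, 0.628, 0.038, 1.517, -0.027, 0.996, -0.02], TCP at [206.839, -616.227, 231.313] pointing down, gripper open.
Joint ranges: [-3.06, 3.06], [-0.37, 2.12], [-1.25, 1.32], [0.18, 2.47], [-1.1, 4.24], [0.23, 1.98], [-2.94, 2.94]. Speed limits (rad/s): [2.57, 2.57, 3.14, 3.14, 3.14, 3.14, 3.14].

## Interface

Orientations are given as [roll, pitch, yaw] about the fixed x, y, z axes, in that order (R = Rz(yaw) Ry(pitch) Rx(roll)).
In Python, from cell import telemetry, get_image, get_calibration, ctrl gives the robot as it stands. The module is installed in compiled form; this text tells all that it offers.
- The arm moves only by the tool arm_command, never from a script. Its arguments are lists of equal length, an entry for each row: "rot": the turn, a rotation vector about the world's x, y, z in degrees, a list of three; "slide": the shift along the world's x, y, z in mm, a list of three; "gripper": the finger opening in mm, from 0 to 85.4. A call has 1 to 5 rows; each row shifts and turns the pose as measured when the row begins; what a row does not reach is not made up. A row lasts 1/12 s, in which the tool goes at most 41.7 mm and 7.16 degrees, less where a joint would pass 70% of its speed; a pose out of reach is approached as far as the arm can. A call with a gripper value outside its range is refused whole. The fingers move at their own pace and stop on an object; the grip force is fixed at half the most. Time passes only in rows, so rows that do not move let the fingers close. It gives the time, the measured TCP pose, the force and the opening at its end, in the units of the state.
- telemetry.read_state(): the state, without advancing time (a new reading comes with each control period).
- get_image(name): name is "scene" or "top"; returns (picture, depth): 420x560x3 uint8, red, green, blue; 420x560 float32, mm along the optical axis (not along the pixel's ray), 0 where there is no reading.
- get_calibration(name): a dict with "fx", "fy", "cx", "cy" (pixels), "xyz" and "attitude" of the camera in the world. Camera axes: x right, y up, looking along -z (the intrinsics and any distortion apply to the point x, -y, -z); pixel columns grow to the right and rows downward; lengths in mm; the calibration is good to about 2 mm. A picture is of the moment at which its call begins. get_calibration takes no time and is no camera call.
- ctrl.finish_job(): hands the job in, once; it reports no verdict.
The state is a dict: "clock": time; "qpos": joint angles; "qd": joint speeds; "tau": joint torques, N m; "eef_pos": TCP position; "tool_rot": TCP orientation; "force": force on the tool from outside, world axes, zero at the start; "torque": the same for the moment, N m; "width": finger opening in mm.
Only numpy, scipy, OpenCV 4.12 (cv2) and the standard library are available. Lean on these libraries where they do the work, as an engineer would, in place of code of your own. Each camera call takes 0.05 s, during which the arm holds its last target.

## Task

Make up the two tooling kits from the stock on the bench, setting each piece upright as it stands now and in the middle of its compartment. Blue tray: the spacer ring in the white-lined compartment with the flanged steel bush stood centrally on top of it, and the small bored block in the black-lined compartment. Yellow tray: the brass bush in the white-lined compartment and the V-block in the black-lined one; leave the large bored block where it lies.

Things in the scene. Friction and masses are not known exactly. Their poses are not given: they have to be found in the camera images.
- blue_tray: Fixed shallow blue tray, 90 mm (its x) by 172 mm (its y); rim and divider 8 mm high above the bench, 4 mm thick; floor at 3 mm. Two compartments side by side along its y, each 80 mm (y) by 82 mm (x) inside: the white-lined one has its middle at y = +42 mm, the black-lined one at y = -42 mm, both at x = 0. Origin: centre of the underside; z up.
- yellow_tray: Fixed shallow yellow tray, 90 mm (its x) by 172 mm (its y); rim and divider 8 mm high above the bench, 4 mm thick; floor at 3 mm. Two compartments side by side along its y, each 80 mm (y) by 82 mm (x) inside: the white-lined one has its middle at y = -42 mm, the black-lined one at y = +42 mm, both at x = 0. Origin: centre of the underside; z up.
- spacer_ring: Flat grey steel ring, 46 mm outside diameter, 12 mm high, about 0.1 kg, lying flat; grasp it outside, across the diameter. Fingertips 5 mm above its underside clear the tray's rim. Origin: centre of the underside; z up.
- flanged_bush: Grey steel guide bush standing on its flange: 40 mm diameter at the flange, which is at the bottom, narrower above, 35 mm high, about 0.13 kg; grasp the outside. Its sides act as a slight cone. The ring's top is a flat seat for it. Origin: centre of the underside; z up.
- small_block: Small grey steel block, 28 mm (its x) by 50 mm (its y), 28 mm high, two bores in the top, about 0.26 kg; grasp across the 28 mm. It is the narrower and taller of the two bored blocks. Origin: centre of the underside; z up.
- brass_bush: Plain brass-coloured guide bush standing upright, 30 mm diameter, 28 mm high, about 0.1 kg; grasp the outside. Origin: centre of the underside; z up.
- vee_block: Grey steel V-block, V groove upwards, 48 mm (its x) by 44 mm (its y), 36 mm high, about 0.45 kg; grasp across the outer sides (it acts as a solid box). Origin: centre of the underside; z up.
- large_block: Larger, flatter grey steel block with three bores in the top, 40 mm (its x) by 62 mm (its y), 22 mm high, about 0.34 kg; it is not part of either kit and stays where it is. Origin: centre of the underside; z up.
Things that resemble listed ones, but are neither listed nor needed, are in the scene too. What is shaped like the small_block but turquoise is not meant.

How it is judged:
By the outcome, as a careful person would: the job done as asked, in the order asked, and still so for the second after the job is handed in, with the robot touching nothing.
It also fails if it takes over 122 s, if anything falls off the work surface, if the arm or the gripper's body presses on something with over 40 N, if the wrist force passes 120 N, or if a joint passes its speed limit or range.

## Working session

There is one attempt and no reset: what is moved stays moved. The work goes in short steps, Python scripts to look and compute and a tool call to move; the robot and the scene stay as the last step left them, time stands still between calls to the robot, and variables do not carry over. Pictures are saved under pics/ and viewed, and the job is handed in when it is done.

Besides the shell and the picture viewer there is one more tool, called after "Emit:" in YAML: its name, and indented under it one key for each argument. arm_command: Moves the arm, as the interface text tells. Its arguments: {"type":"object","properties":{"rot":{"type":"array"},"slide":{"type":"array"},"gripper":{"type":"array"}},"required":["rot","slide","gripper"]}

```bash
mkdir -p pics; ls; python3 - <<'E'
from cell import telemetry,get_image,get_calibration
import cv2,numpy as np
print(telemetry.read_state())
for n in("top","scene"):
    p,d=get_image(n); c=get_calibration(n); print(n,c)
    np.savez(f"{n}0.npz",p=p,d=d)
    cv2.imwrite(f"pics/{n}0.png",p[...,::-1])
E
```

```text
pics
{'clock': 0.0, 'qpos': array([ 1.18117887,  0.62932366,  0.03841261,  1.51840414, -0.02698809,
        0.99624394, -0.02000111]), 'qd': array([-0.00063814,  0.00084863, -0.00196491, -0.00035454,  0.00044159,
        0.00074386,  0.00181419]), 'tau': array([ 2.45808942e-04, -5.63402724e+01,  1.22641079e+00, -1.93452036e+01,
        1.09407585e-02,  1.03793002e-02, -1.85591779e-05]), 'eef_pos': array([ 206.66347102, -615.61255473,  230.39152778]), 'tool_rot': array([ 3.14157606e+00,  1.86188375e-03, -1.24695060e+00]), 'force': array([-1.04319097,  0.38570165, -0.27835579]), 'torque': array([ 0.01188374, -0.017695  , -0.02263246]), 'width': 85.12003343682423}
top {'fx': 388.8097019418954, 'fy': 388.8097019418954, 'cx': 279.9778926730304, 'cy': 208.48156222586184, 'xyz': array([ 286.96207842, -102.54103743,  963.79825267]), 'attitude': array([ 0.24945264,  0.00464095, -1.59383964])}
scene {'fx': 436.460162339523, 'fy': 436.460162339523, 'cx': 278.8885144544944, 'cy': 208.83494171142098, 'xyz': array([-146.29207389,  399.16043328,  760.93915296]), 'attitude': array([ 0.85520549,  0.01579817, -2.22302005])}
```

View pics/top0.png

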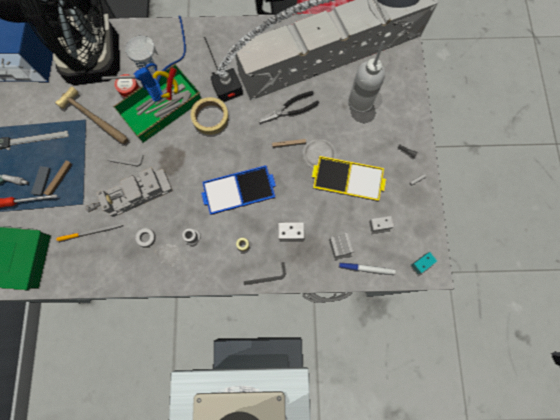

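View pics/scene0.png

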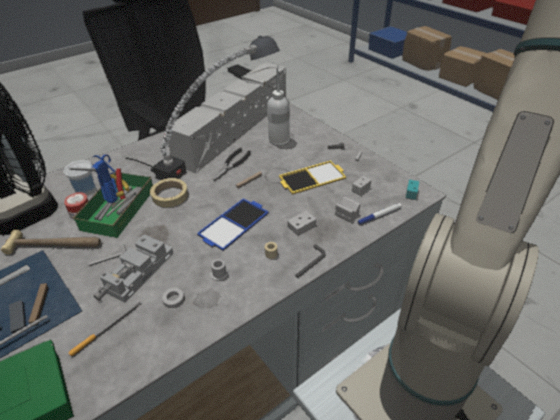

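```bash
cat > h.py <<'E'
import numpy as np,cv2
from scipy.spatial.transform import Rotation as Ro
from cell import telemetry,get_image,get_calibration
def cam(n):
    c=get_calibration(n); return c,Ro.from_euler('xyz',c['attitude']).as_matrix(),c['xyz']
def plane(n,uv,z):
    c,R,t=cam(n); uv=np.atleast_2d(np.asarray(uv,float))
    r=np.c_[(uv[:,0]-c['cx'])/c['fx'],-(uv[:,1]-c['cy'])/c['fy'],-np.ones(len(uv))]@R.T
    s=(z-t[2])/r[:,2]; return t+r*s[:,None]
def cloud(n,d):
    c,R,t=cam(n); v,u=np.mgrid[:d.shape[0],:d.shape[1]]
    P=np.stack([(u-c['cx'])/c['fx']*d,-(v-c['cy'])/c['fy']*d,-d],-1)
    return P@R.T+t
def proj(n,P):
    c,R,t=cam(n); q=(np.atleast_2d(P)-t)@R
    return np.c_[c['cx']+c['fx']*q[:,0]/-q[:,2],c['cy']-c['fy']*q[:,1]/-q[:,2]]
E
python3 - <<'E'
from h import *
f=np.load('top0.npz');p,d=f['p'],f['d'];P=cloud('top',d)
# bench height
for u,v in [(100,150),(300,190),(400,200),(230,260),(60,270),(330,280),(145,255),(220,220)]: print((u,v),P[v,u].round(1),d[v,u])
c=cv2.resize(p[160:285,130:280],None,fx=5,fy=5,interpolation=cv2.INTER_CUBIC);cv2.imwrite('pics/a.png',c[...,::-1])
c=cv2.resize(p[150:280,265:440],None,fx=4.5,fy=4.5,interpolation=cv2.INTER_CUBIC);cv2.imwrite('pics/b.png',c[...,::-1])
E
```

```text
(100, 150) [704.6 371.8   0.9] 1035.661
(300, 190) [ 580.2 -156.6    1.3] 1005.16046
(400, 200) [ 548.5 -413.5   -3.5] 1002.249
(230, 260) [403.8  22.9   1.2] 961.50195
(60, 270) [389.5 443.4  -2.4] 960.9526
(330, 280) [ 349.4 -221.6    0.5] 948.9918
(145, 255) [421.  233.8   2.1] 964.5964
(220, 220) [504.9  48.5   4.9] 982.8167
```

View pics/a.png

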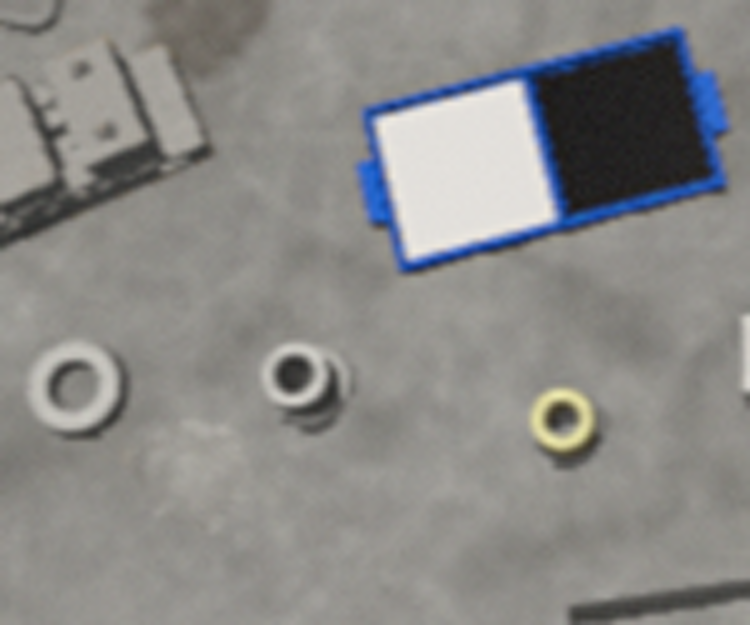

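View pics/b.png

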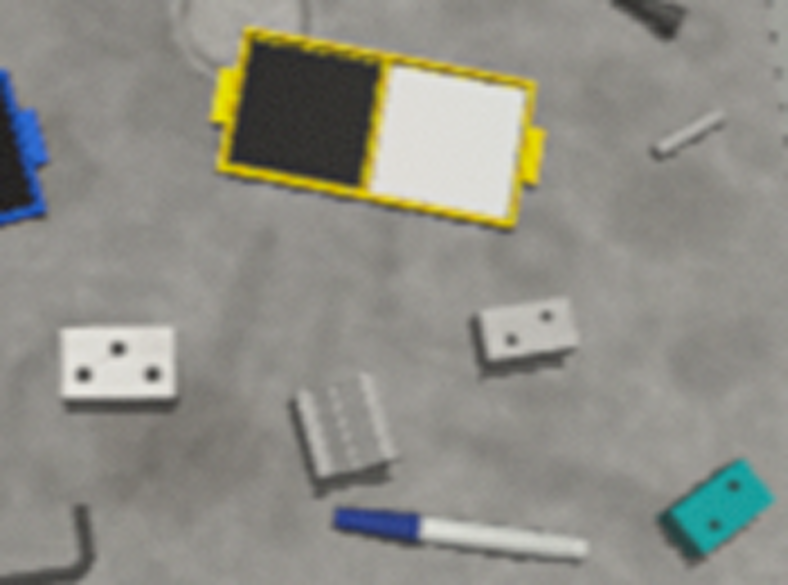

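```bash
python3 - <<'E'
from h import *
f=np.load('top0.npz');p,d=f['p'],f['d'];P=cloud('top',d)
g=cv2.cvtColor(p,cv2.COLOR_RGB2GRAY); hsv=cv2.cvtColor(p,cv2.COLOR_RGB2HSV)
objs=dict(ring=(145,238,14,12),flbush=(190,236,14,35),brass=(242,243,12,28),small=(381,225,17,28),vee=(342,245,18,36),large=(291,231,20,22))
for n,(u,v,r,h) in objs.items():
    sl=np.s_[v-r:v+r+1,u-r:u+r+1]
    Q=P[sl].reshape(-1,3); m=(Q[:,2]>h-5)&(Q[:,2]<h+7)
    rc=cv2.minAreaRect(Q[m][:,:2].astype(np.float32)) 
    print(n,m.sum(),'meanxyz',Q[m].mean(0).round(1),'mid',((Q[m].max(0)+Q[m].min(0))/2).round(1)[:2],'rect',np.round(rc[0],1),np.round(rc[1],1),round(rc[2],1),'zmed',np.median(Q[m][:,2]).round(1))
    M=np.zeros(d.shape,np.uint8);M[sl]=(m.reshape(2*r+1,-1)*255)
    # brightness based
    G=g[sl]; print('   bg',np.median(g[v-25:v+25,u-25:u+25]),'max',G.max())
    th=cv2.threshold(cv2.GaussianBlur(cv2.resize(G,None,fx=4,fy=4,interpolation=cv2.INTER_CUBIC),(0,0),1),0,255,cv2.THRESH_OTSU)
    cs,_=cv2.findContours(th[1],cv2.RETR_EXTERNAL,cv2.CHAIN_APPROX_NONE)
    c=max(cs,key=cv2.contourArea)[:,0,:].astype(float)
    uv=(c+.5)/4-.5+[u-r,v-r]
    W=plane('top',uv,h)[:,:2].astype(np.float32); rc=cv2.minAreaRect(W);ci=cv2.minEnclosingCircle(W)
    print('   otsu',th[0],'rect',np.round(rc[0],1),np.round(rc[1],1),round(rc[2],1),'circ',np.round(ci[0],1),round(ci[1]*2,1))
E
```

```text
ring 203 meanxyz [464.9 235.2  13.1] mid [464.8 241.4] rect [465.9 236.6] [49.2 44.4] 47.4 zmed 13.2
   bg 142.0 max 199
   otsu 156.0 rect [465.7 236.1] [44.4 43.6] 28.6 circ [466.3 235.9] 45.8
flbush 95 meanxyz [463.3 120.3  35.8] mid [463.9 120.6] rect [464. 121.] [32.1 30.2] 62.3 zmed 35.9
   bg 144.0 max 203
   otsu 112.0 rect [460.4 116.3] [74.2 70.3] 1.4 circ [460.4 116.3] 102.2
brass 83 meanxyz [439.7  -8.1  28.6] mid [439.9  -8.4] rect [440.   -8.3] [27.2 27.7] 88.2 zmed 28.7
   bg 144.0 max 218
   otsu 121.0 rect [441.4  -9.2] [60.6 61.7] 89.6 circ [441.4  -9.2] 86.5
small 234 meanxyz [ 483.3 -351.9   29.2] mid [ 483.5 -352.1] rect [ 483.4 -352.4] [28.1 51.5] 6.6 zmed 29.3
   bg 146.0 max 198
   otsu 160.0 rect [ 484.7 -354.9] [28.2 51.1] 6.5 circ [ 484.7 -354.5] 55.8
vee 248 meanxyz [ 431.5 -248.6   36. ] mid [ 431.7 -248.2] rect [ 432.  -248.3] [47.6 44.5] 13.4 zmed 36.3
   bg 142.0 max 181
   otsu 120.0 rect [ 429.7 -251.1] [91.7 89. ] 88.6 circ [ 429.7 -251.1] 127.8
large 385 meanxyz [ 470.6 -127.8   23.4] mid [ 471. -128.] rect [ 470.9 -127.7] [40.6 61.7] 1.0 zmed 23.4
   bg 142.0 max 228
   otsu 172.0 rect [ 472.3 -129.1] [62.5 39.5] 88.7 circ [ 472.6 -128.8] 71.7
```

```bash
python3 - <<'E'
from h import *
f=np.load('scene0.npz');p,d=f['p'],f['d'];P=cloud('scene',d)
ap=dict(ring=(465,236,12,35),flbush=(463,120,35,32),brass=(440,-9,28,30),small=(484,-353,28,40),vee=(432,-249,36,42),large=(471,-128,22,45))
for n,(x,y,h,r) in ap.items():
    m=(np.hypot(P[...,0]-x,P[...,1]-y)<r)&(P[...,2]>h-5)&(P[...,2]<h+7)
    Q=P[m];rc=cv2.minAreaRect(Q[:,:2].astype(np.float32))
    print(n,m.sum(),Q.mean(0).round(1),'rect',np.round(rc[0],1),np.round(rc[1],1),round(rc[2],1))
# trays, both cameras
for n in('top','scene'):
    f=np.load(n+'0.npz');p,d=f['p'],f['d'];hsv=cv2.cvtColor(p,cv2.COLOR_RGB2HSV);Pz=cloud(n,d)
    for t,lo,hi,cx,cy in(('blue',(105,120,60),(125,255,255),570,10),('yellow',(22,120,80),(35,255,255),580,-270)):
        M=cv2.inRange(hsv,lo,hi)
        roi=np.hypot(Pz[...,0]-cx,Pz[...,1]-cy)<150; M[~roi]=0
        M=cv2.resize(M,None,fx=4,fy=4,interpolation=cv2.INTER_LINEAR);M=(M>127).astype(np.uint8)*255
        M=cv2.morphologyEx(M,cv2.MORPH_CLOSE,np.ones((9,9)))
        cs,hi_=cv2.findContours(M,cv2.RETR_CCOMP,cv2.CHAIN_APPROX_NONE)
        i=max(range(len(cs)),key=lambda k:cv2.contourArea(cs[k]))
        F=np.zeros_like(M);cv2.drawContours(F,cs,i,255,-1)
        W=plane(n,(cs[i][:,0]+.5)/4-.5,6)[:,:2].astype(np.float32)
        rc=cv2.minAreaRect(W);print(n,t,'outer incl tabs',np.round(rc[0],1),np.round(rc[1],1),round(rc[2],1))
        for k in range(len(cs)):
            if hi_[0][k][3]==i and cv2.contourArea(cs[k])>2000:
                uv=(cs[k][:,0]+.5)/4-.5
                rc=cv2.minAreaRect(plane(n,uv,5)[:,:2].astype(np.float32))
                uc=uv.mean(0).round().astype(int)
                print('   comp',p[uc[1],uc[0]],np.round(rc[0],1),np.round(rc[1],1),round(rc[2],1))
E
```

```text
ring 234 [462.9 236.5  11.2] rect [464.1 235.4] [44.  46.6] 65.4
flbush 102 [461.3 121.7  33.8] rect [462.5 121.8] [31.1 32. ] 59.1
brass 85 [438.5  -7.1  27. ] rect [439.   -7.1] [28.1 29.3] 52.8
small 136 [ 481.3 -350.1   27.6] rect [ 483.4 -350.8] [32.2 52.4] 6.9
vee 151 [ 431.1 -247.9   34.9] rect [ 431.2 -247.8] [47.9 47.4] 11.7
large 299 [ 469.5 -126.    21.4] rect [ 470.8 -127.5] [63.6 43.9] 89.6
top blue outer incl tabs [585.3   2.7] [ 93.  191.2] 14.1
   comp [226 224 220] [575.4  43.5] [85.3 85.4] 13.9
   comp [35 35 32] [595.5 -38.2] [78.7 77. ] 14.1
top yellow outer incl tabs [ 609.3 -282.7] [192.1  94.3] 77.0
   comp [222 220 215] [ 600.5 -323.8] [83.8 83.8] 76.7
   comp [52 53 49] [ 619.5 -241.8] [77.3 78.9] 77.3
scene blue outer incl tabs [588.3 -21.6] [ 92.3 138.8] 14.1
   comp [49 49 46] [594.6 -37.7] [83.  80.5] 13.2
scene yellow outer incl tabs [ 615.5 -238.4] [104.7  94.7] 77.9
   comp [50 51 50] [ 616.7 -241.2] [79.9 79.8] 77.0
```

Emit:
arm_command:
  rot:
    - [0, 0, 4]
    - [0, 0, 4]
    - [0, 0, 4]
    - [0, 0, 4]
    - [0, 0, 4]
  slide:
    - [21, 35, 0]
    - [21, 35, 0]
    - [21, 35, 0]
    - [21, 35, 0]
    - [21, 35, 0]
  gripper: [60, 60, 60, 60, 60]

```text
clock: 0.52
eef_pos: [303.6, -443.0, 227.3]
tool_rot: [3.133, 0.001, -0.902]
force: [0.8, -0.3, -0.0]
width: 60.1
```

Emit:
arm_command:
  rot:
    - [0, 0, 4]
    - [0, 0, 4]
    - [0, 0, 4]
    - [0, 0, 4]
    - [0, 0, 4]
  slide:
    - [17, 37, -3]
    - [17, 37, -3]
    - [17, 37, -3]
    - [17, 37, -3]
    - [17, 37, -3]
  gripper: [60, 60, 60, 60, 60]

```text
clock: 0.93
eef_pos: [389.1, -253.6, 212.1]
tool_rot: [3.134, -0.0, -0.536]
force: [1.0, 0.4, -0.9]
width: 60.0
```

Emit:
arm_command:
  rot:
    - [0, 0, 0]
    - [0, 0, 0]
    - [0, 0, 0]
    - [0, 0, 0]
    - [0, 0, 0]
  slide:
    - [8, 40, -6]
    - [8, 40, -6]
    - [8, 40, -6]
    - [8, 40, -6]
    - [8, 40, -6]
  gripper: [60, 60, 60, 60, 60]

```text
clock: 1.35
eef_pos: [430.2, -51.7, 182.4]
tool_rot: [3.135, -0.004, -0.533]
force: [1.3, 0.4, -0.1]
width: 59.9
```

Emit:
arm_command:
  rot:
    - [0, 0, 0]
    - [0, 0, 0]
    - [0, 0, 0]
    - [0, 0, 0]
    - [0, 0, 0]
  slide:
    - [6, 40, -8]
    - [6, 40, -8]
    - [6, 40, -8]
    - [6, 40, -8]
    - [6, 40, -8]
  gripper: [60, 60, 60, 60, 60]

```text
clock: 1.77
eef_pos: [459.0, 150.7, 141.9]
tool_rot: [3.135, -0.005, -0.534]
force: [1.3, -0.4, 0.2]
width: 59.8
```

Emit:
arm_command:
  rot:
    - [0, 0, 0]
    - [0, 0, 0]
    - [0, 0, 0]
    - [0, 0, 0]
    - [0, 0, 0]
  slide:
    - [2, 29, -24]
    - [2, 29, -24]
    - [2, 28, -24]
    - [0, 0, 0]
    - [0, 0, 0]
  gripper: [60, 60, 60, 60, 60]

```text
clock: 2.18
eef_pos: [464.2, 254.1, 64.2]
tool_rot: [-3.141, -0.003, -0.518]
force: [0.1, -1.6, 0.0]
width: 60.0
```

```bash
python3 - <<'E'
from h import *
s=telemetry.read_state();print(s['eef_pos'],s['tool_rot'])
for n in("top","scene"):
    p,d=get_image(n);np.savez(n+'1.npz',p=p,d=d);u,v=proj(n,s['eef_pos'])[0].astype(int);print(n,u,v,proj(n,[465.3,235.9,12]))
    c=p[max(0,v-45):v+45,max(0,u-55):u+55];cv2.imwrite(f'pics/{n}1.png',cv2.resize(c,None,fx=5,fy=5,interpolation=cv2.INTER_CUBIC)[...,::-1])
E
```

```text
[464.1769689  254.10026471  64.24452957] [-3.14132021 -0.00342348 -0.51840977]
top 128 233 [[143.9129987  236.71710708]]
scene 159 283 [[171.75790616 294.75649997]]
```

View pics/scene1.png

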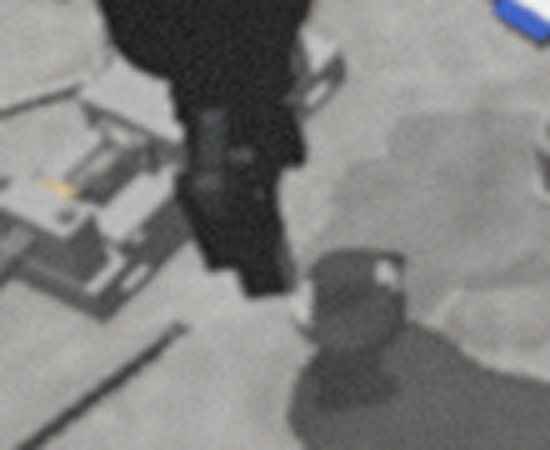

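View pics/top1.png

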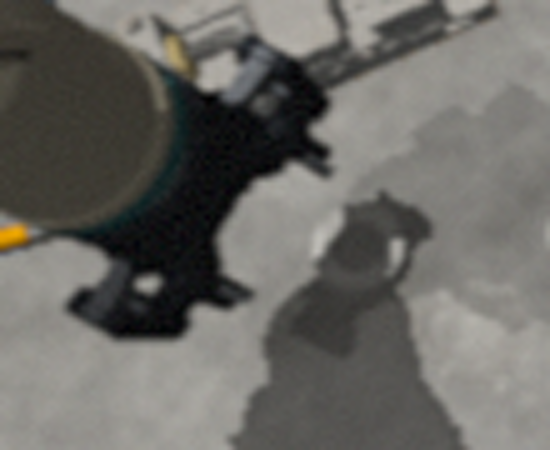

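```bash
python3 - <<'E'
from h import *
t=np.array([464.18,254.1,64.24])
for n in("top","scene"):
    f=np.load(n+'1.npz');P=cloud(n,f['d'])
    Q=P.reshape(-1,3)-t; a=-0.518;j=np.array([np.cos(a),np.sin(a)]);k=np.array([-j[1],j[0]])
    L=np.c_[Q[:,:2]@j,Q[:,:2]@k,Q[:,2]]
    m=(abs(L[:,0])<60)&(abs(L[:,1])<14)&(L[:,2]>-25)&(L[:,2]<40)
    S=L[m];S=S[np.argsort(S[:,2])];print(n,len(S));print(S[:14].round(1).tolist())
E
```

```text
top 63
[[-35.4, -9.7, 8.9], [-30.0, 4.4, 10.2], [31.5, -10.8, 11.5], [33.5, -9.5, 11.8], [-30.2, -10.6, 12.1], [-30.1, 8.7, 12.5], [30.4, -9.3, 12.8], [39.5, -6.7, 14.3], [41.5, -5.6, 14.8], [-33.0, -11.2, 15.3], [-38.2, -6.6, 15.5], [-36.0, -11.1, 16.6], [-41.1, -6.6, 17.2], [-39.1, -5.7, 18.0]]
scene 144
[[31.2, -1.6, 2.9], [-37.1, 5.1, 4.5], [-37.0, -6.7, 5.3], [28.8, -8.8, 7.5], [29.2, -4.7, 7.7], [29.5, -2.6, 7.8], [-36.5, 10.3, 7.9], [-36.9, -9.1, 7.9], [-37.1, -7.3, 8.4], [28.2, -7.0, 8.5], [29.7, -5.1, 10.3], [28.7, -9.4, 10.7], [28.3, -7.5, 11.4], [-37.6, -9.8, 11.7]]
```

Emit:
arm_command:
  rot:
    - [0, 0, 0]
    - [0, 0, 0]
    - [0, 0, 0]
    - [0, 0, 0]
  slide:
    - [1, -18, -12]
    - [0, 0, -10]
    - [0, 0, 0]
    - [0, 0, 0]
  gripper: [60, 60, 60, 60]

```text
clock: 2.62
eef_pos: [468.0, 229.9, 45.9]
tool_rot: [-3.139, -0.008, -0.527]
force: [0.3, 0.3, 0.0]
width: 60.1
```

Emit:
arm_command:
  rot:
    - [0, 0, 0]
    - [0, 0, 0]
    - [0, 0, 0]
    - [0, 0, 0]
  slide:
    - [-2, 4, -12]
    - [-1, 2, -10]
    - [0, 0, -4]
    - [0, 0, 0]
  gripper: [60, 60, 60, 60]

```text
clock: 2.95
eef_pos: [467.7, 234.5, 22.2]
tool_rot: [-3.135, -0.011, -0.533]
force: [-0.1, 0.4, 0.1]
width: 60.0
```

Emit:
arm_command:
  rot:
    - [0, 0, 0]
    - [0, 0, 0]
    - [0, 0, 0]
    - [0, 0, 0]
  slide:
    - [-2, 1, -8]
    - [-1, 1, -6]
    - [-1, 0, -3]
    - [0, 0, 0]
  gripper: [60, 60, 60, 60]

```text
clock: 3.28
eef_pos: [464.0, 236.9, 4.5]
tool_rot: [-3.133, -0.012, -0.533]
force: [0.2, -0.9, 0.7]
width: 59.8
```

Emit:
arm_command:
  rot:
    - [0, 0, 0]
    - [0, 0, 0]
    - [0, 0, 0]
    - [0, 0, 0]
    - [0, 0, 0]
  slide:
    - [0, 0, 0]
    - [0, 0, 0]
    - [0, 0, 0]
    - [0, 0, 0]
    - [0, 0, 0]
  gripper: [40, 40, 40, 40, 40]

```text
clock: 3.7
eef_pos: [464.1, 236.9, 5.3]
tool_rot: [-3.133, -0.013, -0.533]
force: [-0.7, -0.2, -1.3]
width: 41.9
```

```bash
cat >> h.py <<'E'
def snap(tag,names=("top","scene"),pt=None,hw=(55,45),f=5):
    s=telemetry.read_state();print(s['clock'],s['eef_pos'].round(1),s['tool_rot'].round(3),round(s['width'],1),s['force'].round(1))
    for n in names:
        p,d=get_image(n);np.savez(f'{n}_{tag}.npz',p=p,d=d)
        u,v=proj(n,s['eef_pos'] if pt is None else pt)[0].astype(int)
        y0,x0=max(0,v-hw[1]),max(0,u-hw[0])
        c=p[y0:v+hw[1],x0:u+hw[0]];print(n,'origin',x0,y0)
        cv2.imwrite(f'pics/{n}_{tag}.png',cv2.resize(c,None,fx=f,fy=f,interpolation=cv2.INTER_CUBIC)[...,::-1])
E
python3 - <<'E'
from h import *
snap('g1')
E
```

```text
3.7 [464.1 236.9   5.3] [-3.133 -0.013 -0.533] 41.9 [-0.7 -0.2 -1.3]
top origin 89 192
scene origin 117 252
```

View pics/scene_g1.png

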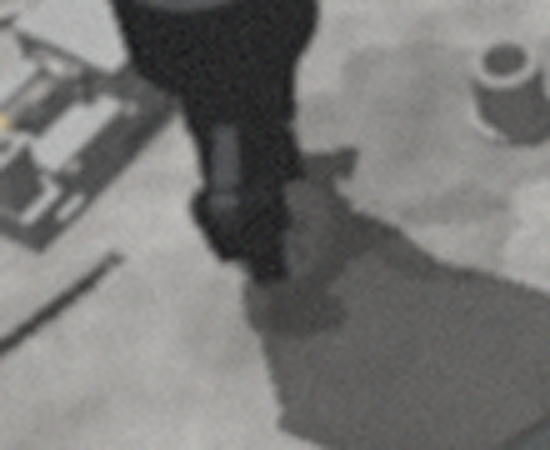

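View pics/top_g1.png

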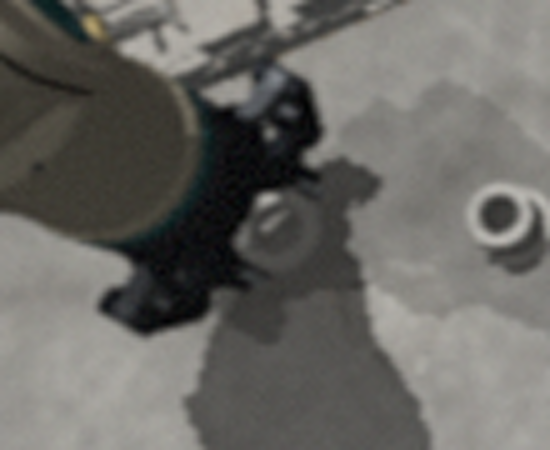

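Emit:
arm_command:
  rot:
    - [0, 0, 0]
    - [0, 0, 0]
    - [0, 0, 0]
    - [0, 0, 0]
    - [0, 0, 0]
  slide:
    - [0, 0, 0]
    - [0, 0, 8]
    - [0, 0, 14]
    - [0, 0, 14]
    - [0, 0, 0]
  gripper: [36, 36, 36, 36, 36]

```text
clock: 4.22
eef_pos: [463.1, 236.3, 42.4]
tool_rot: [-3.136, -0.011, -0.532]
force: [0.2, -1.1, -1.3]
width: 41.6
```

```bash

python3 - <<'E'
from h import *
snap('g2')
E
```

```text
4.2167 [463.1 236.3  42.4] [-3.136 -0.011 -0.532] 41.6 [ 0.2 -1.1 -1.3]
top origin 84 190
scene origin 114 241
```

View pics/scene_g2.png

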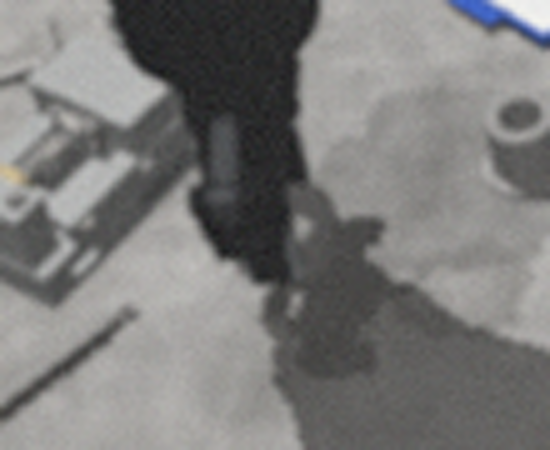

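View pics/top_g2.png

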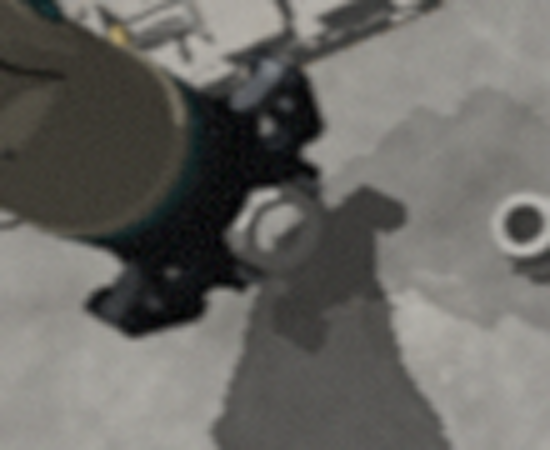

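```bash

python3 - <<'E'
from h import *
for n in('top','scene'):
    f=np.load(n+'_g2.npz');P=cloud(n,f['d']).reshape(-1,3);p=f['p'].reshape(-1,3)
    t=np.array([463.1,236.3,42.4]);Q=P-t;a=-.532
    L=np.c_[Q[:,0]*np.cos(a)+Q[:,1]*np.sin(a),-Q[:,0]*np.sin(a)+Q[:,1]*np.cos(a),Q[:,2]]
    m=(np.hypot(L[:,0],L[:,1])<30)&(p.min(1)>70)&(L[:,2]>-15)&(L[:,2]<25)
    S=L[m];print(n,len(S),np.percentile(S,[5,25,50,75,95],axis=0).round(1).tolist())
    m2=(np.hypot(L[:,0],L[:,1])<30)&(p.min(1)>70);print(np.histogram(L[m2][:,2],bins=np.arange(-50,40,5)))
E
```

```text
top 116 [[-16.1, -18.5, 0.3], [-11.6, -10.9, 6.6], [-1.5, 5.4, 8.2], [9.5, 12.3, 9.5], [14.9, 15.2, 11.1]]
(array([ 0, 72, 15,  0,  0,  0,  0,  0,  0,  6,  9, 83, 18,  0,  0,  0,  0]), array([-50, -45, -40, -35, -30, -25, -20, -15, -10,  -5,   0,   5,  10,
        15,  20,  25,  30,  35]))
scene 144 [[-27.6, -22.7, -3.4], [-16.4, -18.3, 2.9], [-6.9, -13.6, 5.2], [8.6, -10.1, 6.5], [18.7, 9.5, 15.3]]
(array([ 18, 248,   6,   0,   0,   0,   0,   0,   2,  24,  42,  62,   4,
         6,   4,   3,   1]), array([-50, -45, -40, -35, -30, -25, -20, -15, -10,  -5,   0,   5,  10,
        15,  20,  25,  30,  35]))
```

Emit:
arm_command:
  rot:
    - [0, 0, 0]
    - [0, 0, 0]
    - [0, 0, 0]
    - [0, 0, 0]
    - [0, 0, 0]
  slide:
    - [15, -25, 10]
    - [18, -32, 0]
    - [18, -32, 0]
    - [18, -32, 0]
    - [18, -32, 0]
  gripper: [36, 36, 36, 36, 36]

```text
clock: 4.73
eef_pos: [544.7, 90.1, 48.4]
tool_rot: [-3.135, -0.001, -0.509]
force: [0.6, -0.2, -1.1]
width: 41.5
```

Emit:
arm_command:
  rot:
    - [0, 0, 0]
    - [0, 0, 0]
    - [0, 0, 0]
    - [0, 0, 0]
    - [0, 0, 0]
  slide:
    - [9, -16, 0]
    - [4, -6, -4]
    - [0, 0, -4]
    - [0, 0, 0]
    - [0, 0, 0]
  gripper: [36, 36, 36, 36, 36]

```text
clock: 5.15
eef_pos: [559.2, 57.1, 35.9]
tool_rot: [-3.141, -0.001, -0.522]
force: [-0.1, 0.5, -2.0]
width: 41.3
```

Emit:
arm_command:
  rot:
    - [0, 0, 0]
    - [0, 0, 0]
    - [0, 0, 0]
    - [0, 0, 0]
  slide:
    - [8, -7, -3]
    - [6, -5, -5]
    - [2, -2, -4]
    - [0, 0, 0]
  gripper: [36, 36, 36, 36]

```text
clock: 5.48
eef_pos: [574.5, 48.8, 22.3]
tool_rot: [-3.14, 0.002, -0.512]
force: [-0.5, 0.3, -0.5]
width: 41.4
```

Emit:
arm_command:
  rot:
    - [0, 0, 0]
    - [0, 0, 0]
    - [0, 0, 0]
    - [0, 0, 0]
  slide:
    - [0, -4, -3]
    - [0, -3, -4]
    - [0, -1, -3]
    - [0, 0, 0]
  gripper: [36, 36, 36, 36]

```text
clock: 5.82
eef_pos: [574.2, 41.2, 11.0]
tool_rot: [-3.14, 0.003, -0.511]
force: [-0.5, 0.3, -1.5]
width: 41.6
```

Emit:
arm_command:
  rot:
    - [0, 0, 0]
    - [0, 0, 0]
    - [0, 0, 0]
    - [0, 0, 0]
  slide:
    - [1, 2, 0]
    - [0, 1, -1]
    - [0, 0, -1]
    - [0, 0, 0]
  gripper: [36, 36, 36, 36]

```text
clock: 6.15
eef_pos: [575.0, 44.7, 8.8]
tool_rot: [-3.14, 0.003, -0.511]
force: [-0.7, 0.2, -0.7]
width: 41.4
```

Emit:
arm_command:
  rot:
    - [0, 0, 0]
    - [0, 0, 0]
    - [0, 0, 0]
    - [0, 0, 0]
    - [0, 0, 0]
  slide:
    - [0, -1.5, -0.5]
    - [0, 0, 0]
    - [0, 0, 0]
    - [0, 0, 0]
    - [0, 0, 0]
  gripper: [36, 36, 56, 56, 56]

```text
clock: 6.57
eef_pos: [575.6, 43.4, 8.9]
tool_rot: [-3.139, 0.002, -0.51]
force: [-0.3, 0.4, 0.3]
width: 55.9
```

Emit:
arm_command:
  rot:
    - [0, 0, 0]
    - [0, 0, 0]
    - [0, 0, 0]
    - [0, 0, 0]
    - [0, 0, 0]
  slide:
    - [0, 0, 5]
    - [0, 0, 12]
    - [0, 0, 30]
    - [-10, 10, 30]
    - [-25, 20, 10]
  gripper: [56, 56, 60, 60, 60]

```text
clock: 6.98
eef_pos: [542.9, 68.7, 98.8]
tool_rot: [-3.141, 0.0, -0.519]
force: [0.7, -0.4, -0.4]
width: 60.7
```

Emit:
arm_command:
  rot:
    - [0, 0, 0]
    - [0, 0, 0]
    - [0, 0, 0]
    - [0, 0, 0]
    - [0, 0, 0]
  slide:
    - [-28, 20, -5]
    - [-20, 14, -8]
    - [-10, 6, -8]
    - [0, 0, -5]
    - [0, 0, 0]
  gripper: [60, 60, 60, 60, 60]

```text
clock: 7.4
eef_pos: [483.3, 115.0, 82.5]
tool_rot: [-3.13, -0.008, -0.514]
force: [-0.3, -0.6, 0.2]
width: 59.8
```

```bash

python3 - <<'E'
from h import *
snap('r1',names=('top',),pt=[540,70,10],hw=(70,55))
f=np.load('top_r1.npz');p=f['p'];P=cloud('top',f['d'])
m=(np.hypot(P[...,0]-575,P[...,1]-43.5)<36)&(P[...,2]>11)&(P[...,2]<22)
print(m.sum(),P[m].mean(0),cv2.minAreaRect(P[m][:,:2].astype(np.float32)))
E
```

```text
7.4 [483.3 115.   82.5] [-3.13  -0.008 -0.514] 59.8 [-0.3 -0.6  0.2]
top origin 141 151
185 [574.55958815  43.70637488  16.13329387] ((574.7208862304688, 44.13969421386719), (43.89833068847656, 45.99726104736328), 89.28150177001953)
```

View pics/top_r1.png

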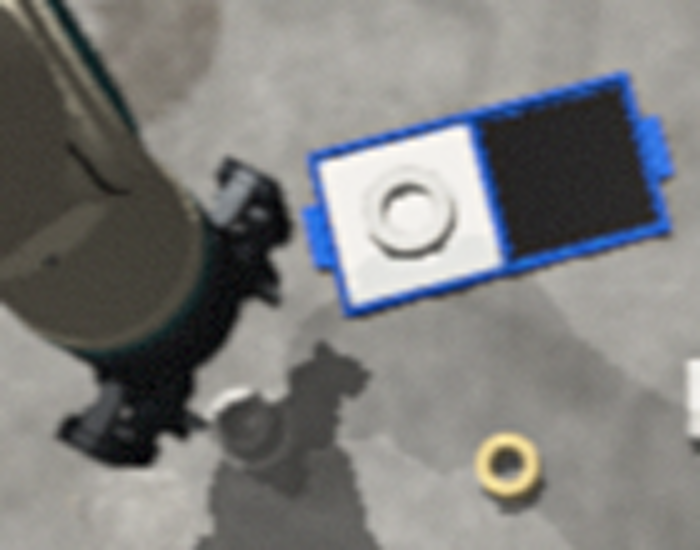

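Emit:
arm_command:
  rot:
    - [0, 0, 0]
    - [0, 0, 0]
    - [0, 0, 0]
    - [0, 0, 0]
    - [0, 0, 0]
  slide:
    - [-9, 3, -5]
    - [-7, 2, -8]
    - [-3, 1, -5]
    - [0, 0, -2]
    - [0, 0, 0]
  gripper: [60, 60, 60, 60, 60]

```text
clock: 7.87
eef_pos: [471.9, 118.0, 64.2]
tool_rot: [-3.125, -0.016, -0.522]
force: [-0.4, 0.7, 0.4]
width: 59.6
```

Emit:
arm_command:
  rot:
    - [-0.2, 0.7, 0]
    - [-0.2, 0.6, 0]
    - [0, 0, 0]
    - [0, 0, 0]
    - [0, 0, 0]
  slide:
    - [-5, 2, -4]
    - [-4, 2, -5]
    - [-2, 0, -3]
    - [0, 0, -2]
    - [0, 0, 0]
  gripper: [60, 60, 60, 60, 60]

```text
clock: 8.28
eef_pos: [462.8, 121.5, 49.3]
tool_rot: [3.141, -0.0, -0.524]
force: [-0.8, -0.8, -0.4]
width: 60.0
```

Aligned and centred. Descend straight.

Emit:
arm_command:
  rot:
    - [0, 0, 0]
    - [0, 0, 0]
    - [0, 0, 0]
    - [0, 0, 0]
    - [0, 0, 0]
  slide:
    - [0, 0, -8]
    - [0, 0, -10]
    - [0, 0, -10]
    - [0, 0, -5]
    - [0, 0, 0]
  gripper: [60, 60, 60, 60, 60]

```text
clock: 8.7
eef_pos: [463.0, 121.5, 12.7]
tool_rot: [3.141, -0.001, -0.524]
force: [0.3, 0.2, 0.8]
width: 60.1
```

Emit:
arm_command:
  rot:
    - [0, 0, 0]
    - [0, 0, 0]
    - [0, 0, 0]
    - [0, 0, 0]
    - [0, 0, 0]
  slide:
    - [0, 0, 0]
    - [0, 0, 0]
    - [0, 0, 0]
    - [0, 0, 0]
    - [0, 0, 0]
  gripper: [24, 24, 24, 24, 24]

```text
clock: 9.12
eef_pos: [462.9, 121.3, 12.7]
tool_rot: [3.141, -0.001, -0.524]
force: [-0.8, 0.4, -1.5]
width: 33.4
```

Emit:
arm_command:
  rot:
    - [0, 0, 0]
    - [0, 0, 0]
    - [0, 0, 0]
    - [0, 0, 0]
    - [0, 0, 0]
  slide:
    - [0, 0, 0]
    - [0, 0, 2]
    - [0, 0, 5]
    - [0, 0, 8]
    - [0, 0, 0]
  gripper: [24, 24, 24, 24, 24]

```text
clock: 9.53
eef_pos: [462.7, 121.1, 29.1]
tool_rot: [3.14, -0.0, -0.525]
force: [-1.1, 0.1, -0.7]
width: 33.0
```

```bash

python3 - <<'E'
from h import *
snap('b1')
E
```

```text
9.5333 [462.7 121.1  29.1] [ 3.14  -0.    -0.525] 33.0 [-1.1  0.1 -0.7]
top origin 133 190
scene origin 162 220
```

View pics/scene_b1.png

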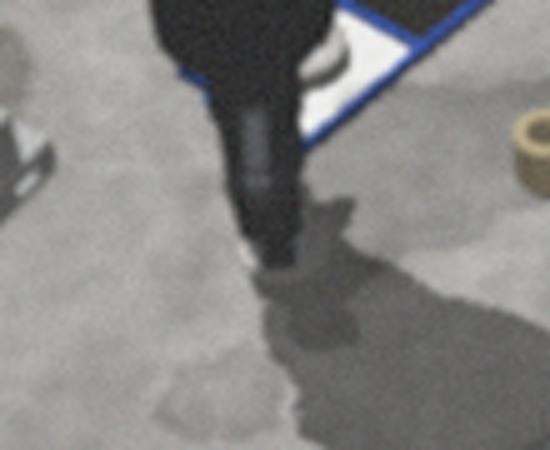

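View pics/top_b1.png

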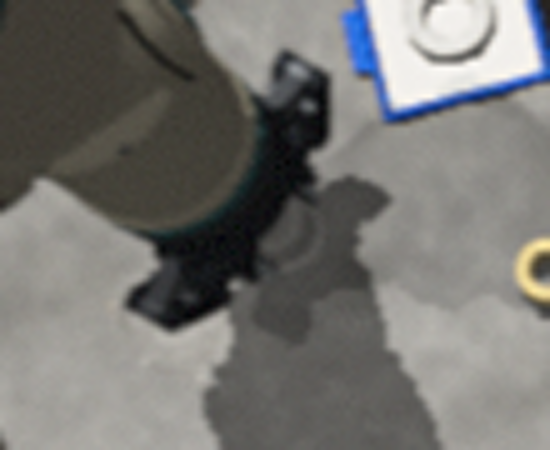

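```bash
cat >> h.py <<'E'
def held(tag,n,r=28,dark=70,zr=(-45,45)):
    s=telemetry.read_state();t=s['eef_pos'];a=s['tool_rot'][2]
    f=np.load(f'{n}_{tag}.npz');P=cloud(n,f['d']).reshape(-1,3)-t;p=f['p'].reshape(-1,3)
    L=np.c_[P[:,0]*np.cos(a)+P[:,1]*np.sin(a),-P[:,0]*np.sin(a)+P[:,1]*np.cos(a),P[:,2]]
    m=(np.hypot(L[:,0],L[:,1])<r)&(p.min(1)>dark)
    h,b=np.histogram(L[m][:,2],bins=np.arange(*zr,5));print(n,dict(zip(b.tolist(),h.tolist())))
    return L[m]
E
python3 - <<'E'
from h import *
for n in('top','scene'):
    L=held('b1',n)
    S=L[(L[:,2]>-20)&(L[:,2]<32)];print(np.percentile(S,[5,50,95],axis=0).round(1).tolist())
    print(S[np.argsort(S[:,2])][:8].round(1).tolist(),S[np.argsort(S[:,2])][-12:].round(1).tolist())
E
```

```text
top {-45: 0, -40: 0, -35: 1, -30: 23, -25: 1, -20: 0, -15: 0, -10: 20, -5: 11, 0: 0, 5: 0, 10: 1, 15: 0, 20: 18, 25: 11, 30: 0, 35: 0}
[[-14.9, -18.5, -8.0], [-1.4, -12.3, -2.4], [12.5, -6.2, 26.1]]
[[13.8, -13.2, -9.4], [-6.7, -17.5, -8.6], [5.3, -18.8, -8.4], [-13.6, -10.4, -8.0], [-0.2, -19.3, -8.0], [7.4, -17.6, -7.9], [6.2, -15.5, -7.6], [10.4, -12.9, -7.6]] [[7.1, -9.2, 25.0], [-11.8, -9.8, 25.1], [-8.9, -5.2, 25.2], [13.2, -5.4, 25.4], [2.9, -11.9, 25.4], [-8.7, -10.7, 25.5], [-1.2, -14.4, 25.5], [8.2, -11.5, 25.8], [-7.5, -13.0, 26.1], [-0.3, -11.3, 26.2], [-9.8, -8.9, 26.4], [-4.4, -14.1, 27.1]]
scene {-45: 0, -40: 0, -35: 46, -30: 165, -25: 0, -20: 0, -15: 5, -10: 54, -5: 6, 0: 8, 5: 9, 10: 11, 15: 10, 20: 12, 25: 0, 30: 0, 35: 0}
[[-23.8, -17.5, -9.9], [-10.9, -10.3, -5.8], [6.3, 16.5, 22.2]]
[[-14.6, 12.1, -13.4], [-17.8, -5.7, -12.6], [-10.9, -14.9, -11.9], [-16.6, 7.5, -11.8], [-15.2, -12.7, -10.1], [-6.7, -15.2, -10.0], [-16.4, 0.6, -9.9], [-11.3, 16.0, -9.9]] [[-9.5, -11.5, 20.2], [11.3, -9.9, 20.6], [-1.9, -14.0, 21.2], [7.0, -12.1, 21.6], [-5.4, -13.9, 21.8], [3.3, -14.2, 22.1], [6.1, -14.3, 22.3], [-0.0, -12.0, 22.8], [2.7, -12.1, 23.0], [8.3, -12.3, 23.5], [-10.1, -14.0, 23.7], [-1.3, -14.2, 23.7]]
```

Emit:
arm_command:
  rot:
    - [0, 0, 0]
    - [0, 0, 0]
    - [0, 0, 0]
    - [0, 0, 0]
    - [0, 0, 0]
  slide:
    - [5, -4, 15]
    - [22, -15, 12]
    - [25, -18, 2]
    - [25, -17, 0]
    - [15, -10, 0]
  gripper: [24, 24, 24, 24, 24]

```text
clock: 10.05
eef_pos: [551.4, 58.3, 58.8]
tool_rot: [3.137, 0.006, -0.513]
force: [-0.4, -0.1, -2.4]
width: 33.3
```

Emit:
arm_command:
  rot:
    - [0, 0, 0]
    - [0, 0, 0]
    - [0, 0, 0]
    - [0, 0, 0]
  slide:
    - [9, -7, 0]
    - [5, -3, 0]
    - [0, 0, 0]
    - [0, 0, 0]
  gripper: [24, 24, 24, 24]

```text
clock: 10.38
eef_pos: [569.3, 43.1, 58.3]
tool_rot: [3.137, 0.004, -0.521]
force: [-0.2, -0.0, -1.9]
width: 33.0
```

Emit:
arm_command:
  rot:
    - [0.1, -0.3, 0]
    - [0, 0, 0]
    - [0, 0, 0]
    - [0, 0, 0]
    - [0, 0, 0]
  slide:
    - [3, 0, -4]
    - [2, 0.5, -8]
    - [1, 0, -6]
    - [0, 0, -3]
    - [0, 0, 0]
  gripper: [24, 24, 24, 24, 24]

```text
clock: 10.8
eef_pos: [571.7, 47.5, 34.3]
tool_rot: [3.14, 0.004, -0.515]
force: [-0.4, 0.1, -2.0]
width: 33.3
```

Emit:
arm_command:
  rot:
    - [0, 0, 0]
    - [0, 0, 0]
    - [0, 0, 0]
    - [0, 0, 0]
  slide:
    - [3, -3, -1]
    - [1, -1, -1]
    - [0, 0, -1]
    - [0, 0, 0]
  gripper: [24, 24, 24, 24]

```text
clock: 11.13
eef_pos: [575.3, 44.0, 30.4]
tool_rot: [3.139, 0.006, -0.513]
force: [-0.6, -0.9, -1.4]
width: 33.0
```

Emit:
arm_command:
  rot:
    - [0, 0, 0]
    - [0, 0, 0]
    - [0, 0, 0]
    - [0, 0, 0]
  slide:
    - [0, -0.5, -1]
    - [0, 0, -1]
    - [0, 0, -0.5]
    - [0, 0, 0]
  gripper: [24, 24, 24, 24]

```text
clock: 11.47
eef_pos: [575.7, 43.1, 28.1]
tool_rot: [3.139, 0.005, -0.514]
force: [-0.8, 0.1, -1.4]
width: 33.5
```

Emit:
arm_command:
  rot:
    - [0, 0, 0]
    - [0, 0, 0]
    - [0, 0, 0]
    - [0, 0, 0]
    - [0, 0, 0]
  slide:
    - [-0.3, 0.3, -0.8]
    - [0, 0, 0]
    - [0, 0, 0]
    - [0, 0, 0]
    - [0, 0, 0]
  gripper: [24, 24, 36, 44, 56]

```text
clock: 11.88
eef_pos: [575.8, 43.6, 27.8]
tool_rot: [3.14, 0.004, -0.514]
force: [0.1, 0.4, 0.0]
width: 54.5
```

Emit:
arm_command:
  rot:
    - [0, 0, 0]
    - [0, 0, 0]
    - [0, 0, 0]
    - [0, 0, 0]
    - [0, 0, 0]
  slide:
    - [0, 0, 0]
    - [0, 0, 8]
    - [0, 0, 20]
    - [0, 0, 30]
    - [0, -20, 20]
  gripper: [60, 60, 60, 60, 60]

```text
clock: 12.3
eef_pos: [572.5, 28.7, 105.9]
tool_rot: [3.139, 0.012, -0.506]
force: [0.4, 0.1, 0.2]
width: 60.3
```

Emit:
arm_command:
  rot:
    - [0, 0, 3.6]
    - [0, 0, 3.6]
    - [0, 0, 3.6]
    - [0, 0, 3.6]
    - [0, 0, 3.6]
  slide:
    - [-5, -30, 0]
    - [-9, -40, 0]
    - [-9, -40, 0]
    - [-9, -40, 0]
    - [-9, -40, 0]
  gripper: [55, 55, 55, 55, 55]

```text
clock: 12.72
eef_pos: [538.2, -157.6, 116.9]
tool_rot: [-3.134, -0.006, -0.162]
force: [0.9, -0.9, -0.0]
width: 54.9
```

```bash

python3 - <<'E'
from h import *
snap('r2',pt=[585,3,10],hw=(55,45))
for n in('top','scene'):
    P=cloud(n,np.load(n+'_r2.npz')['d'])
    for lo,hi in((11,21),(42,58)):
        m=(np.hypot(P[...,0]-575,P[...,1]-43.5)<34)&(P[...,2]>lo)&(P[...,2]<hi);rc=cv2.minAreaRect(P[m][:,:2].astype(np.float32))
        print(n,lo,m.sum(),P[m].mean(0).round(1),np.round(rc[0],1),np.round(rc[1],1))
E
```

```text
12.7167 [ 538.2 -157.6  116.9] [-3.134 -0.006 -0.162] 54.9 [ 0.9 -0.9 -0. ]
top origin 182 143
scene origin 177 175
top 11 96 [566.1  40.3  16.9] [568.5  41.7] [41.9 45.7]
top 42 98 [574.8  43.4  50.3] [575.1  43.7] [30.8 30.3]
scene 11 108 [563.7  48.8  16.1] [568.5  47.9] [43.7 37.4]
scene 42 104 [572.8  45.1  47.7] [572.1  45. ] [29.4 34.8]
```

View pics/scene_r2.png

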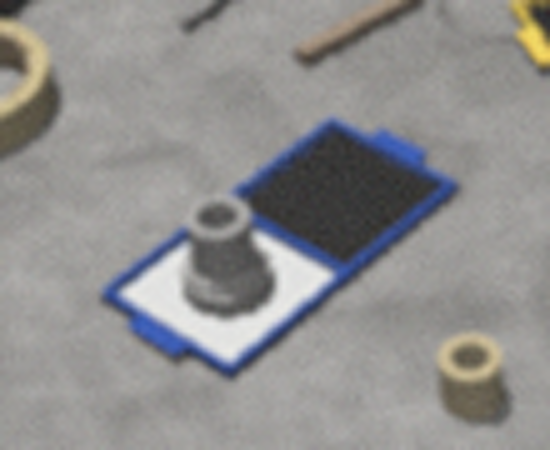

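View pics/top_r2.png

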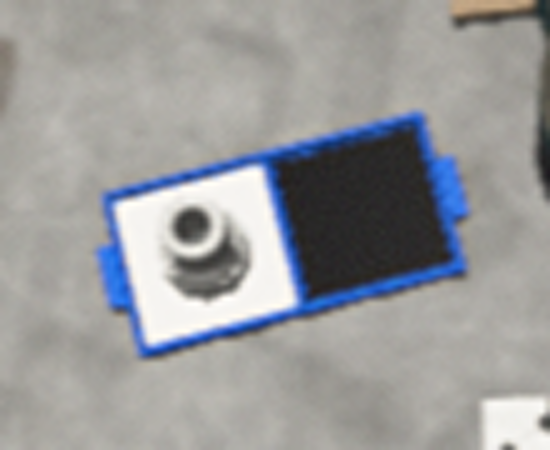

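Emit:
arm_command:
  rot:
    - [0, 0, 4]
    - [0, 0, 4]
    - [0, 0, 3]
    - [0, 0, 2]
    - [0, 0, 1]
  slide:
    - [-10, -36, -5]
    - [-11, -38, -5]
    - [-11, -38, -5]
    - [-10, -36, -8]
    - [-6, -22, -8]
  gripper: [55, 55, 55, 55, 55]

```text
clock: 13.23
eef_pos: [491.7, -331.3, 91.1]
tool_rot: [-3.14, -0.013, 0.083]
force: [-1.7, -0.7, -0.9]
width: 54.9
```

Emit:
arm_command:
  rot:
    - [0, 0, 1]
    - [0, 0, 0]
    - [0, 0, 0]
    - [0, 0, 0]
  slide:
    - [-4, -14, -8]
    - [-2, -7, -6]
    - [0, 0, 0]
    - [0, 0, 0]
  gripper: [55, 55, 55, 55]

```text
clock: 13.57
eef_pos: [480.9, -361.6, 76.4]
tool_rot: [3.139, -0.009, 0.087]
force: [0.5, 0.1, 0.4]
width: 55.0
```

Emit:
arm_command:
  rot:
    - [0.1, 0.5, 1]
    - [0, 0, 1]
    - [0, 0, 0]
    - [0, 0, 0]
    - [0, 0, 0]
  slide:
    - [1, 5, -6]
    - [1, 4, -10]
    - [0, 1, -8]
    - [0, 0, -3]
    - [0, 0, 0]
  gripper: [55, 55, 55, 55, 55]

```text
clock: 13.98
eef_pos: [487.5, -342.8, 48.8]
tool_rot: [-3.139, -0.004, 0.135]
force: [-0.9, 1.1, -0.5]
width: 55.0
```

Emit:
arm_command:
  rot:
    - [0, 0, -0.5]
    - [0, 0, -0.5]
    - [0, 0, 0]
    - [0, 0, 0]
  slide:
    - [-1, -3, 0]
    - [-1, -2, 0]
    - [0, -1, 0]
    - [0, 0, 0]
  gripper: [55, 55, 55, 55]

```text
clock: 14.32
eef_pos: [486.2, -347.8, 48.6]
tool_rot: [-3.139, -0.003, 0.118]
force: [-0.9, -0.9, -0.1]
width: 55.1
```

Emit:
arm_command:
  rot:
    - [0, 0, 0]
    - [0, 0, 0]
    - [0, 0, 0]
    - [0, 0, 0]
    - [0, 0, 0]
  slide:
    - [-1, -2, -4]
    - [-1, -2, -6]
    - [0, 0, -4]
    - [0, 0, -2]
    - [0, 0, 0]
  gripper: [55, 55, 55, 55, 55]

```text
clock: 14.73
eef_pos: [483.5, -354.0, 31.5]
tool_rot: [-3.14, -0.004, 0.116]
force: [0.6, 0.5, -0.1]
width: 55.2
```

Emit:
arm_command:
  rot:
    - [0, 0, 0]
    - [0, 0, 0]
    - [0, 0, 0]
    - [0, 0, 0]
    - [0, 0, 0]
  slide:
    - [0, 0.5, -6]
    - [0, 0.5, -7]
    - [0, 0, -6]
    - [0, 0, -2]
    - [0, 0, 0]
  gripper: [55, 55, 55, 55, 55]

```text
clock: 15.15
eef_pos: [483.2, -352.3, 7.6]
tool_rot: [-3.139, -0.003, 0.116]
force: [0.9, 0.7, 0.1]
width: 55.1
```

Emit:
arm_command:
  rot:
    - [0, 0, 0]
    - [0, 0, 0]
    - [0, 0, 0]
    - [0, 0, 0]
    - [0, 0, 0]
  slide:
    - [0, 0, 0]
    - [0, 0, 0]
    - [0, 0, 0]
    - [0, 0, 0]
    - [0, 0, 0]
  gripper: [18, 18, 18, 18, 18]

```text
clock: 15.57
eef_pos: [483.3, -351.9, 7.5]
tool_rot: [-3.139, -0.003, 0.117]
force: [-0.1, 0.7, -1.4]
width: 26.7
```

Emit:
arm_command:
  rot:
    - [0, 0, 0]
    - [0, 0, 0]
    - [0, 0, 0]
    - [0, 0, 0]
    - [0, 0, 0]
  slide:
    - [0, 0, 4]
    - [0, 0, 10]
    - [0, 0, 15]
    - [0, 0, 12]
    - [0, 0, 0]
  gripper: [18, 18, 18, 18, 18]

```text
clock: 15.98
eef_pos: [481.7, -351.1, 50.6]
tool_rot: [-3.136, -0.0, 0.117]
force: [0.4, -0.5, -2.4]
width: 27.0
```

```bash

python3 - <<'E'
from h import *
snap('s1')
for n in('top','scene'):
    L=held('s1',n,r=34)
    S=L[(L[:,2]>12)&(L[:,2]<30)];print(len(S),np.percentile(S,[1,50,99],axis=0).round(1).tolist())
E
```

```text
15.9833 [ 481.7 -351.1   50.6] [-3.136 -0.     0.117] 27.0 [ 0.4 -0.5 -2.4]
top origin 328 176
scene origin 307 129
top {-45: 23, -40: 0, -35: 0, -30: 0, -25: 0, -20: 0, -15: 0, -10: 0, -5: 4, 0: 6, 5: 8, 10: 14, 15: 18, 20: 85, 25: 23, 30: 2, 35: 0}
134 [[-14.3, 1.3, 12.2], [1.2, 14.8, 23.3], [24.4, 24.5, 29.1]]
scene {-45: 3, -40: 0, -35: 0, -30: 0, -25: 0, -20: 0, -15: 0, -10: 7, -5: 18, 0: 19, 5: 27, 10: 21, 15: 33, 20: 75, 25: 7, 30: 4, 35: 7}
129 [[-19.5, -21.4, 13.0], [1.3, 12.1, 21.1], [26.6, 25.9, 29.3]]
```

View pics/scene_s1.png

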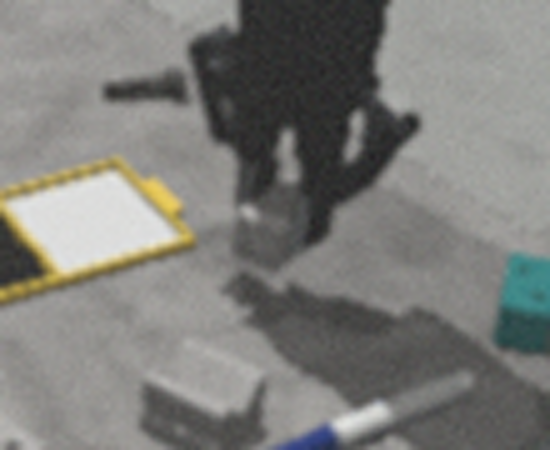

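View pics/top_s1.png

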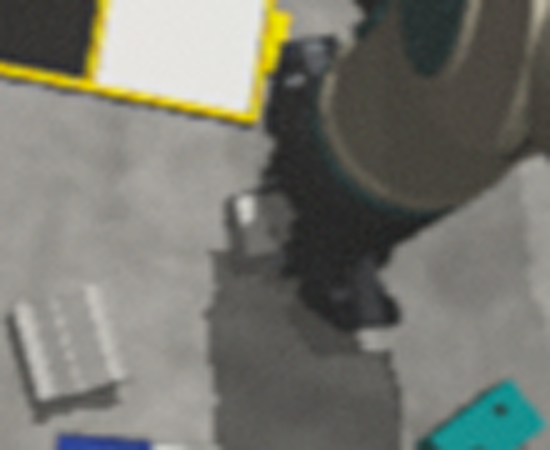

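Emit:
arm_command:
  rot:
    - [0, 0, 1]
    - [0, 0, 1.5]
    - [0, 0, 1.5]
    - [0, 0, 1]
    - [0, 0, 1]
  slide:
    - [8, 22, 8]
    - [14, 38, 5]
    - [14, 38, 0]
    - [14, 38, 0]
    - [14, 38, 0]
  gripper: [18, 18, 18, 18, 18]

```text
clock: 16.5
eef_pos: [537.3, -187.2, 59.0]
tool_rot: [3.14, 0.011, 0.2]
force: [0.9, 0.7, -3.3]
width: 26.7
```

Emit:
arm_command:
  rot:
    - [0, 0, 1]
    - [0, 0, 0]
    - [0, 0, 0]
    - [0, 0, 0]
    - [0, 0, 0]
  slide:
    - [12, 36, 0]
    - [10, 30, 0]
    - [8, 24, 0]
    - [5, 14, 0]
    - [3, 7, 0]
  gripper: [18, 18, 18, 18, 18]

```text
clock: 16.92
eef_pos: [577.8, -58.2, 57.1]
tool_rot: [-3.135, 0.009, 0.232]
force: [-0.1, 0.4, -3.0]
width: 26.6
```

Emit:
arm_command:
  rot:
    - [-0.2, -0.6, 0.7]
    - [0, 0, 0]
    - [0, 0, 0]
    - [0, 0, 0]
    - [0, 0, 0]
  slide:
    - [7, 6, -4]
    - [5, 5, -6]
    - [2, 2, -6]
    - [1, 1, -3]
    - [0, 0, 0]
  gripper: [18, 18, 18, 18, 18]

```text
clock: 17.33
eef_pos: [593.1, -44.8, 34.2]
tool_rot: [3.141, 0.002, 0.245]
force: [-0.4, -0.2, -2.4]
width: 26.5
```

Emit:
arm_command:
  rot:
    - [0, 0, 0]
    - [0, 0, 0]
    - [0, 0, 0]
    - [0, 0, 0]
    - [0, 0, 0]
  slide:
    - [1, 4, -4]
    - [1, 2, -6]
    - [0, 1, -5]
    - [0, 0, -2]
    - [0, 0, 0]
  gripper: [18, 18, 18, 18, 18]

```text
clock: 17.75
eef_pos: [593.7, -42.1, 14.3]
tool_rot: [3.139, 0.006, 0.239]
force: [-0.1, 0.3, -2.4]
width: 26.6
```

Emit:
arm_command:
  rot:
    - [0, -0.3, 0]
    - [0, 0, 0]
    - [0, 0, 0]
    - [0, 0, 0]
    - [0, 0, 0]
  slide:
    - [1, 2, 0]
    - [0.7, 2, -1]
    - [0, 0, -1]
    - [0, 0, 0]
    - [0, 0, 0]
  gripper: [18, 18, 18, 18, 18]

```text
clock: 18.17
eef_pos: [595.7, -37.8, 12.5]
tool_rot: [3.137, -0.0, 0.239]
force: [-0.3, 0.3, -3.0]
width: 26.5
```

Emit:
arm_command:
  rot:
    - [0, 0, 0]
    - [0, 0, 0]
    - [0, 0, 0]
    - [0, 0, 0]
    - [0, 0, 0]
  slide:
    - [0, 0, -1]
    - [0, 0, -1]
    - [0, 0, -0.5]
    - [0, 0, 0]
    - [0, 0, 0]
  gripper: [18, 18, 18, 18, 18]

```text
clock: 18.58
eef_pos: [596.2, -37.8, 10.7]
tool_rot: [3.137, -0.001, 0.239]
force: [0.4, 0.5, -2.9]
width: 27.0
```

Emit:
arm_command:
  rot:
    - [0, 0, 0]
    - [0, 0, 0]
    - [0, 0, 0]
    - [0, 0, 0]
    - [0, 0, 0]
  slide:
    - [-0.3, 0, -0.7]
    - [0, 0, 0]
    - [0, 0, 0]
    - [0, 0, 0]
    - [0, 0, 0]
  gripper: [18, 18, 30, 38, 46]

```text
clock: 19.0
eef_pos: [597.3, -37.8, 11.2]
tool_rot: [3.136, -0.004, 0.239]
force: [-0.4, 0.2, 0.3]
width: 46.1
```

Emit:
arm_command:
  rot:
    - [0, 0, 0]
    - [0, 0, 0]
    - [0, 0, 0]
    - [0, 0, 0]
    - [0, 0, 0]
  slide:
    - [0, 0, 5]
    - [0, 0, 15]
    - [0, 0, 25]
    - [-15, 0, 25]
    - [-30, 5, 10]
  gripper: [46, 46, 50, 50, 50]

```text
clock: 19.42
eef_pos: [555.7, -33.0, 92.3]
tool_rot: [3.137, -0.007, 0.237]
force: [0.5, 0.4, 0.6]
width: 50.2
```

Emit:
arm_command:
  rot:
    - [0, 0, 0]
    - [0, 0, 0]
    - [0, 0, 0]
    - [0, 0, 0]
    - [0, 0, 0]
  slide:
    - [-34, 7, 0]
    - [-28, 7, 0]
    - [-18, 4, -5]
    - [-8, 2, -8]
    - [-4, 0, -8]
  gripper: [55, 55, 55, 55, 55]

```text
clock: 19.83
eef_pos: [459.3, -12.1, 78.4]
tool_rot: [3.134, -0.017, 0.236]
force: [0.9, -0.3, -0.0]
width: 55.1
```

```bash

python3 - <<'E'
from h import *
snap('r3',names=('top',),pt=[540,0,10],hw=(65,55))
P=cloud('top',np.load('top_r3.npz')['d'])
m=(np.hypot(P[...,0]-595,P[...,1]+38)<36)&(P[...,2]>26)&(P[...,2]<38);rc=cv2.minAreaRect(P[m][:,:2].astype(np.float32))
print(m.sum(),P[m].mean(0).round(1),rc)
m=(np.hypot(P[...,0]-440,P[...,1]+8)<22)&(P[...,2]>23)&(P[...,2]<35);print(m.sum(),P[m].mean(0).round(1))
E
```

```text
19.8333 [459.3 -12.1  78.4] [ 3.134 -0.017  0.236] 55.1 [ 0.9 -0.3 -0. ]
top origin 174 150
0 [nan nan nan] ((0.0, 0.0), (0.0, 0.0), 0.0)
0 [nan nan nan]<stdin>:5: RuntimeWarning: Mean of empty slice.
  ret = um.true_divide(
<stdin>:6: RuntimeWarning: Mean of empty slice.
```

View pics/top_r3.png

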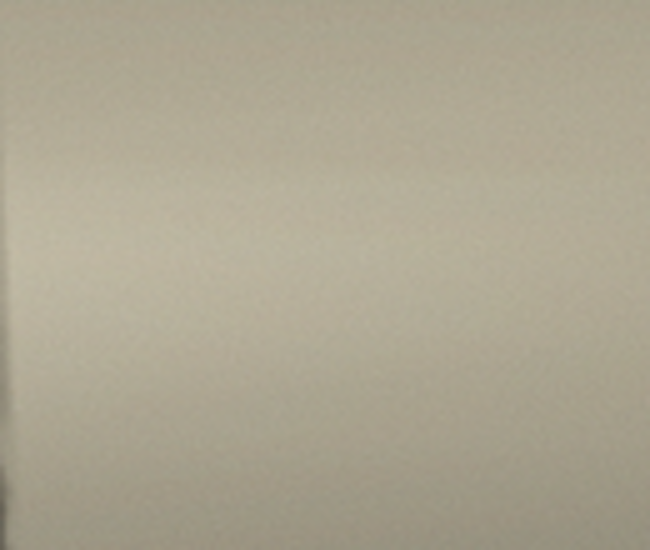

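Emit:
arm_command:
  rot:
    - [0.2, 0.6, 0]
    - [0, 0.5, 0]
    - [0, 0, 0]
    - [0, 0, 0]
    - [0, 0, 0]
  slide:
    - [-6, 2, -5]
    - [-5, 2, -8]
    - [-2, 0, -6]
    - [-1, 0, -3]
    - [0, 0, 0]
  gripper: [55, 55, 55, 55, 55]

```text
clock: 20.3
eef_pos: [444.8, -7.7, 54.0]
tool_rot: [-3.141, 0.003, 0.236]
force: [-0.1, 0.1, -0.1]
width: 54.8
```

Emit:
arm_command:
  rot:
    - [0, 0, 0]
    - [0, 0, 0]
    - [0, 0, 0]
    - [0, 0, 0]
    - [0, 0, 0]
  slide:
    - [-3, 0, -4]
    - [-2, 0, -6]
    - [0, 0, -4]
    - [0, 0, -2]
    - [0, 0, 0]
  gripper: [55, 55, 55, 55, 55]

```text
clock: 20.72
eef_pos: [440.3, -7.8, 36.0]
tool_rot: [-3.141, 0.002, 0.236]
force: [-0.3, -0.6, -0.4]
width: 55.0
```

```bash

python3 - <<'E'
from h import *
snap('br0',names=('scene',))
P=cloud('scene',np.load('scene_br0.npz')['d'])
for x,y,lo,hi,r in((595.5,-38,26,38,36),(439.5,-8,23,34,20)):
    m=(np.hypot(P[...,0]-x,P[...,1]-y)<r)&(P[...,2]>lo)&(P[...,2]<hi);print(m.sum(),P[m].mean(0).round(1),cv2.minAreaRect(P[m][:,:2].astype(np.float32)))
E
```

```text
20.7167 [440.3  -7.8  36. ] [-3.141e+00  2.000e-03  2.360e-01] 55.0 [-0.3 -0.6 -0.4]
scene origin 214 198
78 [593.3 -23.9  30.4] ((593.599365234375, -28.145477294921875), (30.048809051513672, 32.65821838378906), 13.586828231811523)
79 [438.6  -6.5  27.3] ((439.58355712890625, -6.045398712158203), (25.86276626586914, 31.016876220703125), 53.07819366455078)
```

View pics/scene_br0.png

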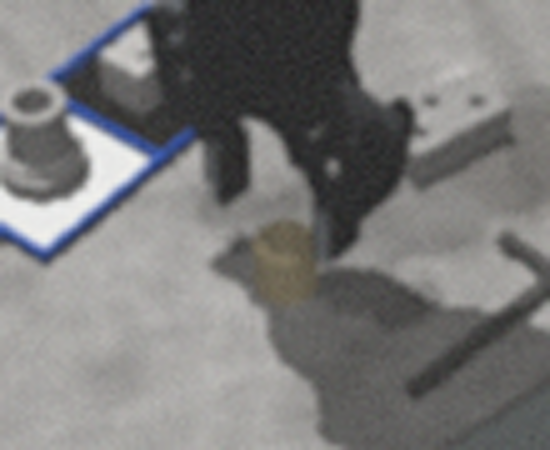

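Jaws straddle the brass bush (pixel about (271,251) in the scene view); the small block is standing in the black compartment, partly hidden. I go down and grasp.

Emit:
arm_command:
  rot:
    - [0, 0, 0]
    - [0, 0, 0]
    - [0, 0, 0]
    - [0, 0, 0]
    - [0, 0, 0]
  slide:
    - [-0.5, 0.5, -8]
    - [0, 0, -9]
    - [0, 0, -7]
    - [0, 0, -2]
    - [0, 0, 0]
  gripper: [55, 55, 55, 55, 55]

```text
clock: 21.18
eef_pos: [441.6, -7.0, 9.9]
tool_rot: [-3.141, -0.002, 0.235]
force: [0.6, -0.2, 0.1]
width: 55.3
```

Emit:
arm_command:
  rot:
    - [0, 0, 0]
    - [0, 0, 0]
    - [0, 0, 0]
    - [0, 0, 0]
    - [0, 0, 0]
  slide:
    - [0, 0, 0]
    - [0, 0, 0]
    - [0, 0, 0]
    - [0, 0, 0]
    - [0, 0, 0]
  gripper: [20, 20, 20, 20, 20]

```text
clock: 21.6
eef_pos: [442.2, -7.2, 11.1]
tool_rot: [3.141, -0.003, 0.235]
force: [0.4, -0.2, -1.4]
width: 27.6
```

Emit:
arm_command:
  rot:
    - [0, 0, 0]
    - [0, 0, 0]
    - [0, 0, 0]
    - [0, 0, 0]
    - [0, 0, 0]
  slide:
    - [0, 0, 5]
    - [0, 0, 15]
    - [4, -8, 25]
    - [14, -28, 10]
    - [18, -36, 0]
  gripper: [20, 20, 20, 20, 20]

```text
clock: 22.02
eef_pos: [475.1, -71.4, 69.9]
tool_rot: [-3.136, 0.001, 0.254]
force: [1.2, 0.4, -0.7]
width: 27.7
```

Emit:
arm_command:
  rot:
    - [0, 0, 0]
    - [0, 0, 0]
    - [0, 0, 0]
    - [0, 0, 0]
    - [0, 0, 0]
  slide:
    - [18, -36, 0]
    - [18, -36, 0]
    - [18, -36, 0]
    - [18, -36, 0]
    - [16, -32, 0]
  gripper: [20, 20, 20, 20, 20]

```text
clock: 22.43
eef_pos: [564.9, -256.0, 74.9]
tool_rot: [-3.135, -0.003, 0.257]
force: [0.9, 0.6, -0.2]
width: 27.8
```

Emit:
arm_command:
  rot:
    - [0, 0, 0]
    - [0, 0, 0]
    - [0, 0, 0]
    - [0, 0, 0]
    - [0, 0, 0]
  slide:
    - [10, -19, -5]
    - [6, -10, -8]
    - [4, -7, -6]
    - [2, -3, -3]
    - [0, 0, 0]
  gripper: [20, 20, 20, 20, 20]

```text
clock: 22.85
eef_pos: [587.3, -310.2, 52.5]
tool_rot: [-3.139, -0.004, 0.24]
force: [-0.1, 0.5, -0.6]
width: 27.4
```

Emit:
arm_command:
  rot:
    - [0, 0, 0]
    - [0, 0, 0]
    - [0, 0, 0]
    - [0, 0, 0]
    - [0, 0, 0]
  slide:
    - [6, -6, -5]
    - [4, -4, -7]
    - [2, -2, -6]
    - [0, 0, -3]
    - [0, 0, 0]
  gripper: [20, 20, 20, 20, 20]

```text
clock: 23.27
eef_pos: [600.3, -317.8, 30.2]
tool_rot: [-3.136, -0.003, 0.247]
force: [0.1, 0.9, -1.5]
width: 27.7
```

```bash

python3 - <<'E'
from h import *
snap('br1')
for n in('top','scene'):
    L=held('br1',n,r=24)
    S=L[(L[:,2]>10)&(L[:,2]<26)];print(len(S),np.percentile(S,[1,50,99],axis=0).round(1).tolist())
P=cloud('top',np.load('top_br1.npz')['d'])
m=(np.hypot(P[...,0]-595,P[...,1]+38)<36)&(P[...,2]>26)&(P[...,2]<38);rc=cv2.minAreaRect(P[m][:,:2].astype(np.float32))
print('small',m.sum(),P[m].mean(0).round(1),rc)
E
```

```text
23.2667 [ 600.3 -317.8   30.2] [-3.136e+00 -3.000e-03  2.470e-01] 27.7 [ 0.1  0.9 -1.5]
top origin 309 132
scene origin 268 120
top {-45: 0, -40: 0, -35: 2, -30: 92, -25: 22, -20: 0, -15: 0, -10: 6, -5: 4, 0: 0, 5: 5, 10: 5, 15: 5, 20: 4, 25: 0, 30: 2, 35: 0}
14 [[-5.5, 7.0, 10.2], [8.4, 11.5, 18.0], [20.3, 14.2, 23.0]]
scene {-45: 0, -40: 0, -35: 6, -30: 98, -25: 4, -20: 0, -15: 1, -10: 15, -5: 6, 0: 12, 5: 21, 10: 20, 15: 16, 20: 5, 25: 0, 30: 4, 35: 3}
41 [[-19.8, -11.2, 10.8], [-2.3, 10.6, 15.0], [19.9, 15.9, 24.8]]
small 222 [595.8 -38.6  32.2] ((596.751708984375, -38.29450607299805), (29.096277236938477, 49.680015563964844), 15.02890396118164)
```

View pics/scene_br1.png

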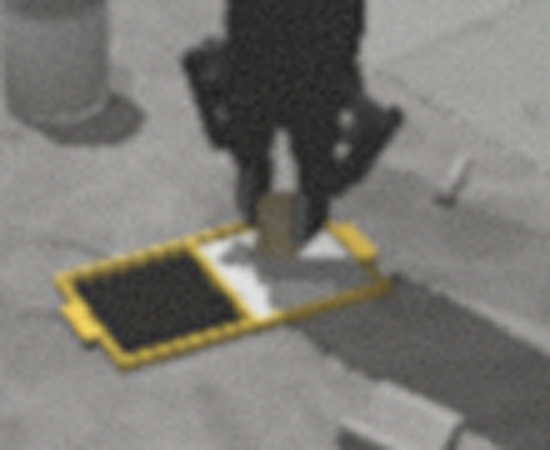

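View pics/top_br1.png

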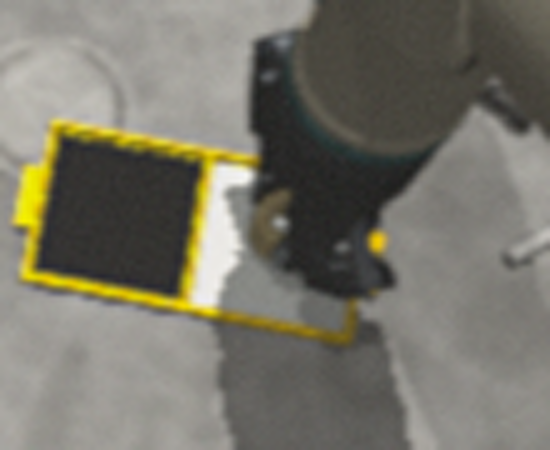

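Emit:
arm_command:
  rot:
    - [0, 0, 0]
    - [0, 0, 0]
    - [0, 0, 0]
    - [0, 0, 0]
    - [0, 0, 0]
  slide:
    - [0, -3, -3]
    - [0, -2, -5]
    - [0, -1, -3]
    - [0, 0, -1]
    - [0, 0, 0]
  gripper: [20, 20, 20, 20, 20]

```text
clock: 23.78
eef_pos: [600.7, -324.2, 18.7]
tool_rot: [-3.137, -0.004, 0.248]
force: [0.1, -0.1, -0.9]
width: 27.3
```

Emit:
arm_command:
  rot:
    - [0, 0, 0]
    - [0, 0, 0]
    - [0, 0, 0]
    - [0, 0, 0]
    - [0, 0, 0]
  slide:
    - [0, 0, -2]
    - [0, 0, -2]
    - [0, 0, -1]
    - [0, 0, 0]
    - [0, 0, 0]
  gripper: [20, 20, 20, 20, 20]

```text
clock: 24.2
eef_pos: [600.8, -324.3, 13.7]
tool_rot: [-3.137, -0.005, 0.248]
force: [0.1, 0.8, -0.3]
width: 27.5
```

Emit:
arm_command:
  rot:
    - [0, 0, 0]
    - [0, 0, 0]
    - [0, 0, 0]
    - [0, 0, 0]
    - [0, 0, 0]
  slide:
    - [-0.3, 0.3, -0.7]
    - [0, 0, 0]
    - [0, 0, 0]
    - [0, 0, 0]
    - [0, 0, 0]
  gripper: [20, 20, 30, 38, 46]

```text
clock: 24.62
eef_pos: [601.3, -324.1, 13.8]
tool_rot: [-3.138, -0.006, 0.248]
force: [-1.6, -0.3, 0.1]
width: 45.6
```

Emit:
arm_command:
  rot:
    - [0, 0, 0]
    - [0, 0, 0]
    - [0, 0, 0]
    - [0, 0, -5]
    - [0, 0, -5]
  slide:
    - [0, 0, 5]
    - [0, 0, 15]
    - [0, 0, 25]
    - [-10, 5, 25]
    - [-25, 15, 10]
  gripper: [46, 46, 55, 65, 65]

```text
clock: 25.03
eef_pos: [568.1, -304.5, 95.9]
tool_rot: [-3.135, -0.009, 0.067]
force: [1.3, -0.6, 0.5]
width: 64.9
```

Emit:
arm_command:
  rot:
    - [0, 0, -7]
    - [0, 0, -7]
    - [0, 0, -7]
    - [0, 0, -7]
    - [0, 0, -7]
  slide:
    - [-12, 5, 0]
    - [-18, 7, 0]
    - [-18, 7, 0]
    - [-18, 7, 0]
    - [-16, 7, 0]
  gripper: [68, 68, 68, 68, 68]

```text
clock: 25.45
eef_pos: [486.5, -269.3, 107.3]
tool_rot: [-3.134, -0.023, -0.558]
force: [0.3, 1.5, -0.1]
width: 68.1
```

Emit:
arm_command:
  rot:
    - [0, 0, -7]
    - [0, 0, -7]
    - [0, 0, -6.5]
    - [0, 0, -6]
    - [0, 0, -4]
  slide:
    - [-12, 5, 0]
    - [-9, 4, 0]
    - [-4, 2, 0]
    - [0, 0, 0]
    - [0, 0, 0]
  gripper: [68, 68, 68, 68, 68]

```text
clock: 25.87
eef_pos: [457.8, -255.6, 114.7]
tool_rot: [-3.133, -0.026, -1.112]
force: [0.4, -0.3, -0.7]
width: 68.1
```

Emit:
arm_command:
  rot:
    - [0.4, 0.4, -5]
    - [0.4, 0.4, -4]
    - [0.3, 0.3, -3]
    - [0, 0, -1]
    - [0, 0, 0]
  slide:
    - [-9, 3, -10]
    - [-8, 2, -14]
    - [-6, 2, -14]
    - [-2, 0, -8]
    - [0, 0, 0]
  gripper: [68, 68, 68, 68, 68]

```text
clock: 26.28
eef_pos: [437.4, -247.6, 74.6]
tool_rot: [-3.134, -0.009, -1.349]
force: [-0.0, 0.4, -0.0]
width: 67.9
```

```bash

python3 - <<'E'
from h import *
snap('v0')
P=cloud('scene',np.load('scene_v0.npz')['d'])
m=(np.hypot(P[...,0]-432,P[...,1]+248)<40)&(P[...,2]>29)&(P[...,2]<42);print(m.sum(),P[m].mean(0).round(1),cv2.minAreaRect(P[m][:,:2].astype(np.float32)))
for n in('top','scene'):
    P=cloud(n,np.load(n+'_v0.npz')['d'])
    m=(np.hypot(P[...,0]-600,P[...,1]+324)<30)&(P[...,2]>25)&(P[...,2]<38);print(n,'brass',m.sum(),P[m].mean(0).round(1),cv2.minAreaRect(P[m][:,:2].astype(np.float32)))
E
```

```text
26.2833 [ 437.4 -247.6   74.6] [-3.134 -0.009 -1.349] 67.9 [-0.   0.4 -0. ]
top origin 287 193
scene origin 291 145
187 [ 430.1 -247.8   33.8] ((431.5018310546875, -247.5850372314453), (48.72526168823242, 46.31169509887695), 14.186269760131836)
top brass 0 [nan nan nan] ((0.0, 0.0), (0.0, 0.0), 0.0)
scene brass 59 [ 600.1 -322.4   29.5] ((599.595703125, -322.9567565917969), (30.99199104309082, 29.700897216796875), 88.8923568725586)<stdin>:7: RuntimeWarning: Mean of empty slice.
  ret = um.true_divide(
```

View pics/scene_v0.png

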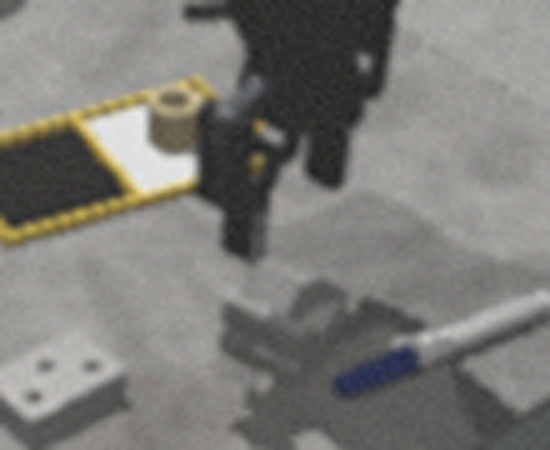

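View pics/top_v0.png

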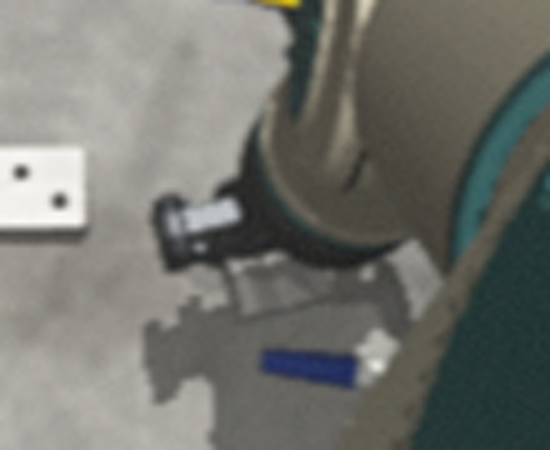

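Emit:
arm_command:
  rot:
    - [0.2, 0.3, 0.5]
    - [0.2, 0.2, 0.3]
    - [0, 0, 0]
    - [0, 0, 0]
    - [0, 0, 0]
  slide:
    - [-3, -0.5, -6]
    - [-2, 0, -8]
    - [-0.5, 0, -6]
    - [0, 0, -3]
    - [0, 0, 0]
  gripper: [68, 68, 68, 68, 68]

```text
clock: 26.8
eef_pos: [435.3, -249.6, 52.6]
tool_rot: [-3.135, -0.003, -1.33]
force: [0.7, 0.2, -0.1]
width: 68.0
```

Emit:
arm_command:
  rot:
    - [0.2, 0.3, 0]
    - [0, 0, 0]
    - [0, 0, 0]
    - [0, 0, 0]
    - [0, 0, 0]
  slide:
    - [-2, 0.5, 0]
    - [-1, 0.5, -2]
    - [-0.5, 0, -4]
    - [0, 0, -2]
    - [0, 0, 0]
  gripper: [68, 68, 68, 68, 68]

```text
clock: 27.22
eef_pos: [431.5, -248.5, 43.6]
tool_rot: [-3.14, 0.002, -1.329]
force: [-0.3, 0.7, 0.5]
width: 67.8
```

Emit:
arm_command:
  rot:
    - [0, 0, 0]
    - [0, 0, 0]
    - [0, 0, 0]
    - [0, 0, 0]
    - [0, 0, 0]
  slide:
    - [0, 0, -7]
    - [0, 0, -10]
    - [0, 0, -9]
    - [0, 0, -4]
    - [0, 0, 0]
  gripper: [68, 68, 68, 68, 68]

```text
clock: 27.63
eef_pos: [431.7, -248.4, 10.3]
tool_rot: [-3.139, 0.002, -1.329]
force: [0.2, 0.0, -0.5]
width: 67.6
```

Emit:
arm_command:
  rot:
    - [0, 0, 0]
    - [0, 0, 0]
    - [0, 0, 0]
    - [0, 0, 0]
    - [0, 0, 0]
  slide:
    - [0, 0, 0]
    - [0, 0, 0]
    - [0, 0, 0]
    - [0, 0, 0]
    - [0, 0, 0]
  gripper: [32, 32, 32, 32, 32]

```text
clock: 28.05
eef_pos: [431.2, -248.3, 9.7]
tool_rot: [-3.14, 0.002, -1.329]
force: [-0.2, 0.4, -3.7]
width: 43.1
```

Emit:
arm_command:
  rot:
    - [0, 0, 0]
    - [0, 0, 0]
    - [0, 0, 0]
    - [0, 0, 0]
    - [0, 0, 0]
  slide:
    - [0, 0, 0]
    - [0, 0, 5]
    - [0, 0, 12]
    - [0, 0, 15]
    - [0, 0, 8]
  gripper: [32, 32, 32, 32, 32]

```text
clock: 28.47
eef_pos: [428.8, -246.9, 49.4]
tool_rot: [3.138, 0.007, -1.328]
force: [0.4, -0.2, -3.6]
width: 42.9
```

```bash

python3 - <<'E'
from h import *
snap('v1',names=('scene',))
L=held('v1','scene',r=34)
S=L[(L[:,2]>18)&(L[:,2]<30)];print(len(S),np.percentile(S,[1,50,99],axis=0).round(1).tolist())
E
```

```text
28.4667 [ 428.8 -246.9   49.4] [ 3.138  0.007 -1.328] 42.9 [ 0.4 -0.2 -3.6]
scene origin 293 155
scene {-45: 0, -40: 0, -35: 0, -30: 0, -25: 0, -20: 0, -15: 2, -10: 39, -5: 27, 0: 35, 5: 21, 10: 37, 15: 55, 20: 62, 25: 24, 30: 2, 35: 2}
112 [[-28.4, -24.9, 18.1], [8.9, -12.4, 23.0], [20.5, 21.0, 28.0]]
```

View pics/scene_v1.png

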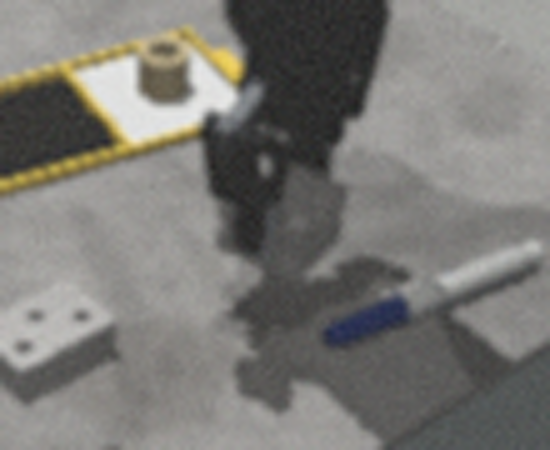

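Emit:
arm_command:
  rot:
    - [0, 0, -4]
    - [0, 0, -5]
    - [0, 0, -5]
    - [0, 0, -4]
    - [0, 0, -4]
  slide:
    - [18, 0, 8]
    - [32, 1, 4]
    - [36, 1, 0]
    - [36, 1, 0]
    - [26, 1, 0]
  gripper: [32, 32, 32, 32, 32]

```text
clock: 28.93
eef_pos: [570.5, -244.4, 63.1]
tool_rot: [3.126, 0.01, -1.737]
force: [0.8, 0.0, -3.0]
width: 42.9
```

Emit:
arm_command:
  rot:
    - [0, 0, -2]
    - [0, 0, -1]
    - [0, 0, 0]
    - [0, 0, 0]
    - [0, 0, 0]
  slide:
    - [16, 0, 0]
    - [8, 0, 0]
    - [4, 0, 0]
    - [0, 0, 0]
    - [0, 0, 0]
  gripper: [32, 32, 32, 32, 32]

```text
clock: 29.35
eef_pos: [606.0, -240.6, 60.6]
tool_rot: [3.13, 0.012, -1.789]
force: [-0.3, -0.5, -3.1]
width: 43.0
```

Emit:
arm_command:
  rot:
    - [-0.4, -0.3, -0.3]
    - [-0.4, -0.2, -0.2]
    - [0, 0, 0]
    - [0, 0, 0]
    - [0, 0, 0]
  slide:
    - [5, 0, -5]
    - [4, -0.5, -8]
    - [2, 0, -8]
    - [1, 0, -4]
    - [0, 0, 0]
  gripper: [32, 32, 32, 32, 32]

```text
clock: 29.77
eef_pos: [614.2, -242.1, 31.9]
tool_rot: [3.137, -0.001, -1.8]
force: [-0.4, 0.1, -4.0]
width: 43.3
```

Emit:
arm_command:
  rot:
    - [0, 0, 0]
    - [0, 0, 0]
    - [0, 0, 0]
    - [0, 0, 0]
    - [0, 0, 0]
  slide:
    - [3, 0, -4]
    - [2, 0, -5]
    - [0, 0, -3]
    - [0, 0, -1]
    - [0, 0, 0]
  gripper: [32, 32, 32, 32, 32]

```text
clock: 30.18
eef_pos: [618.9, -242.3, 16.5]
tool_rot: [3.135, -0.001, -1.8]
force: [0.3, -0.2, -3.6]
width: 42.6
```

Emit:
arm_command:
  rot:
    - [0, -0.3, 0]
    - [0, 0, 0]
    - [0, 0, 0]
    - [0, 0, 0]
    - [0, 0, 0]
  slide:
    - [0, 0.3, -1.5]
    - [0, 0, -1.5]
    - [0, 0, 0]
    - [0, 0, 0]
    - [0, 0, 0]
  gripper: [32, 32, 32, 32, 32]

```text
clock: 30.6
eef_pos: [619.0, -242.3, 13.8]
tool_rot: [3.141, 0.0, -1.801]
force: [0.3, 0.6, -3.4]
width: 43.0
```

Emit:
arm_command:
  rot:
    - [0, 0, 0]
    - [0, 0, 0]
    - [0, 0, 0]
    - [0, 0, 0]
  slide:
    - [0, 0.3, -0.7]
    - [0, 0, -0.3]
    - [0, 0, 0]
    - [0, 0, 0]
  gripper: [32, 32, 32, 32]

```text
clock: 30.93
eef_pos: [619.3, -242.1, 13.3]
tool_rot: [-3.141, -0.0, -1.801]
force: [-0.1, -1.1, -2.9]
width: 43.1
```

Emit:
arm_command:
  rot:
    - [0, 0, 0]
    - [0, 0, 0]
    - [0, 0, 0]
    - [0, 0, 0]
    - [0, 0, 0]
  slide:
    - [0, 0, -0.5]
    - [0, 0, 0]
    - [0, 0, 0]
    - [0, 0, 0]
    - [0, 0, 0]
  gripper: [32, 38, 44, 50, 58]

```text
clock: 31.35
eef_pos: [620.5, -242.5, 13.9]
tool_rot: [-3.138, -0.0, -1.801]
force: [0.6, 0.2, 0.2]
width: 57.7
```

Emit:
arm_command:
  rot:
    - [0, 0, 0]
    - [0, 0, 0]
    - [0, 0, 0]
    - [0, 0, 0]
    - [0, 0, 0]
  slide:
    - [0, 0, 4]
    - [0, 0, 15]
    - [0, 0, 25]
    - [0, 0, 30]
    - [-10, 0, 30]
  gripper: [58, 58, 60, 60, 60]

```text
clock: 31.77
eef_pos: [608.7, -240.6, 119.2]
tool_rot: [3.138, 0.001, -1.799]
force: [0.3, 0.2, 0.5]
width: 59.9
```

Emit:
arm_command:
  rot:
    - [0, 0, 0]
    - [0, 0, 0]
    - [0, 0, 0]
    - [0, 0, 0]
    - [0, 0, 0]
  slide:
    - [-20, -30, 20]
    - [-22, -32, 10]
    - [-22, -32, 0]
    - [-22, -32, 0]
    - [-22, -32, 0]
  gripper: [60, 60, 60, 60, 60]

```text
clock: 32.18
eef_pos: [510.8, -392.5, 169.8]
tool_rot: [-3.117, 0.003, -1.777]
force: [0.3, 0.0, -0.7]
width: 60.1
```

Emit:
arm_command:
  rot:
    - [0, 0, 0]
    - [0, 0, 0]
    - [0, 0, 0]
    - [0, 0, 0]
    - [0, 0, 0]
  slide:
    - [-20, -32, 0]
    - [-20, -32, 0]
    - [-18, -25, 0]
    - [-8, -12, 0]
    - [0, 0, 0]
  gripper: [60, 60, 60, 60, 60]

```text
clock: 32.6
eef_pos: [432.5, -510.9, 180.8]
tool_rot: [-3.111, -0.012, -1.792]
force: [-0.3, -0.7, -0.5]
width: 60.1
```

```bash

python3 - <<'E'
from h import *
snap('f',pt=[560,-130,10],hw=(130,90),f=3)
tg=dict(ring=(575.2,43.5,11,20,34),bush=(575.2,43.5,44,58,34),small=(595.4,-38.1,26,38,36),brass=(600.2,-323.7,25,38,28),vee=(619.1,-241.8,33,46,40),large=(470.9,-127.7,17,29,40))
for n in('top','scene'):
    P=cloud(n,np.load(n+'_f.npz')['d'])
    for k,(x,y,lo,hi,r) in tg.items():
        m=(np.hypot(P[...,0]-x,P[...,1]-y)<r)&(P[...,2]>lo)&(P[...,2]<hi)
        if m.sum()<5: print(n,k,'none');continue
        rc=cv2.minAreaRect(P[m][:,:2].astype(np.float32));print(n,k,m.sum(),P[m].mean(0).round(1),np.round(rc[0],1),np.round(rc[1],1),round(rc[2],1),'target',(x,y))
E
```

```text
32.6 [ 432.5 -510.9  180.8] [-3.111 -0.012 -1.792] 60.1 [-0.3 -0.7 -0.5]
top origin 160 106
scene origin 150 114
top ring 89 [566.5  40.4  16.6] [570.2  42.2] [37.6 45.6] 20.4 target (575.2, 43.5)
top bush 95 [574.9  43.3  50.7] [574.6  43.7] [30.6 30.7] 74.4 target (575.2, 43.5)
top small 221 [595.8 -38.6  32.3] [596.3 -38.4] [28.5 49.9] 14.0 target (595.4, -38.1)
top brass 87 [ 600.3 -324.1   31.5] [ 600.7 -324. ] [27.9 29. ] 2.2 target (600.2, -323.7)
top vee 232 [ 618.9 -241.2   38.6] [ 619.8 -241.4] [43.9 49.4] 76.7 target (619.1, -241.8)
top large 384 [ 470.7 -127.9   23.4] [ 471.1 -127.8] [40.8 61.6] 0.3 target (470.9, -127.7)
scene ring 94 [563.5  49.1  15.9] [568.4  46.6] [42.7 34.8] 61.3 target (575.2, 43.5)
scene bush 88 [572.7  44.5  48.7] [573.5  44.3] [29.5 32.2] 55.1 target (575.2, 43.5)
scene small 162 [594.1 -36.8  30.4] [596.2 -37.9] [30.6 52.1] 14.5 target (595.4, -38.1)
scene brass 62 [ 598.9 -322.8   29.8] [ 599.7 -323.8] [27.7 31.6] 13.5 target (600.2, -323.7)
scene vee 124 [ 616.7 -240.7   37.2] [ 617.8 -240.9] [46.8 53.7] 79.6 target (619.1, -241.8)
scene large 297 [ 469.7 -126.2   21.5] [ 471.2 -127.4] [64.5 43.5] 89.2 target (470.9, -127.7)
```

View pics/top_f.png

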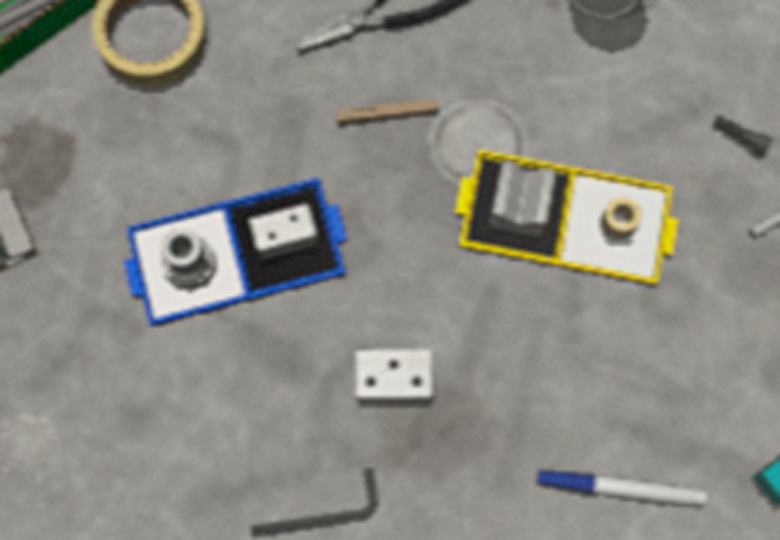

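View pics/scene_f.png

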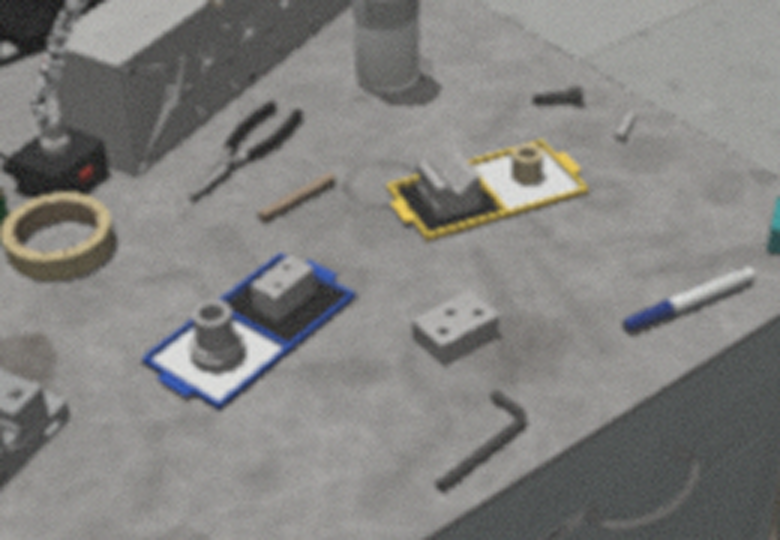

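Emit:
arm_command:
  rot:
    - [0, 0, 0]
    - [0, 0, 0]
    - [0, 0, 0]
  slide:
    - [0, 0, 0]
    - [0, 0, 0]
    - [0, 0, 0]
  gripper: [60, 60, 60]

```text
clock: 32.95
eef_pos: [441.1, -501.0, 181.9]
tool_rot: [-3.107, -0.005, -1.779]
force: [-0.4, -1.0, -0.6]
width: 59.8
```

```bash
python3 -c "
from cell import ctrl
print(ctrl.finish_job())"
```

```text
the job is handed in; nothing more can be done
None
```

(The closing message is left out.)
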